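Raise the desk phone's ratchet stand to the third click and clamp it

ROBOT

A 7-joint arm with a two-finger parallel gripper is mounted at the origin on the work surface. World frame = base frame: x ahead of the robot, y to its left, z up, the work surface at z = 0. Lengths are in m, angles in rad, forces in N, time in s.
With the tool pointing down it reaches from about 0.425 to 0.875 m from the base axis. Payload 4.7 kg.
Tool frame: the origin (TCP) lies on the centre line of the jaws, within the pads' length; the fingertips stand 14 mm ahead of it and the grasp point (between the pads) lies 5 mm behind it; z points along the fingers, x is the direction in which the jaws open and shut, and the axes are right-handed (so a half turn about z gives the same grasp; the last joint's range is limited). The gripper opens to 87 mm and grips with 3 to 60 N. Pads are 19 mm wide; open, the fingers measure 117 mm over their backs; the gripper's body (75 mm by 190 mm) begins 51 mm behind the grasp point.
Start: joints at [-1.309, 0.321, -0.07, 1.45, 0.023, 1.371, -0.057], TCP at [0.159, 0.63, 0.202] pointing down, gripper open.
Joint ranges: [-2.86, 2.86], [-0.3, 2.09], [-1.38, 1.24], [0.06, 2.45], [-1.56, 4.7], [0.09, 2.05], [-2.69, 2.69]. Speed limits (rad/s): [2.57, 2.57, 3.14, 3.14, 3.14, 3.14, 3.14].

INTERFACE

Orientations are given as a rotation vector (axis times angle).
In Python, from bench import ctrl gives the robot as it stands.
- The arm moves only by the tool drive_tool, never from a script. Its argument "rows" is a list that holds one entry, the list of rows, each a list of 5 numbers: the shift along the tool's x, y, z scaled (see below), then the turn about the tool's z scaled (see below), then the closure in counts, from 0 (fully open) to 255 (shut). In form: [[[dx, dy, dz, spin, jaw], ...]]. A call has 1 to 20 rows; each row is the pose to reach, as a shift and turn from the pose commanded when the call began, along the tool's axes at that moment, turning the shorter way round; what a row does not reach only later rows make up. The controller multiplies each number of a shift by 300 mm and each number of a turn by pi rad. A row lasts 1/8 s, in which the tool goes at most 62.5 mm and 10.7 degrees, less where a joint would pass 70% of its speed; a pose out of reach is approached as far as the arm can. A call with a number of a shift or a turn outside -1 to 1 is refused whole. A call with a gripper value outside its range is refused whole. The fingers move at their own pace and stop on an object; "grip_force" is the grip in N (left out, the last holds). Time passes only in rows, so rows that repeat a pose let the fingers close. It gives the time, the measured TCP pose, the force and the opening at its end, in the units of the state.
- ctrl.get_state(): the state, without advancing time (a new reading comes with each control period).
- ctrl.get_image(name): name is "scene" or "top" or "wrist"; returns a dict with "img" (400x640x3 uint8, blue, green, red), "camera_matrix" (3x3 intrinsics, pixels), "k1" (the pictures are not rectified: a ray, as slopes to the right and down, at radius r is drawn at 1 + k1 r^2 times it, then the intrinsics apply), "R" (3x3) and "t" (3): a world point X has camera coordinates R X + t. Camera axes: x right, y down, z forward; pixel columns grow to the right and rows downward; lengths in m; the calibration is good to about 2 mm. A picture is of the moment at which its call begins. There is no depth.
- ctrl.close_job(): hands the job in, once; it reports no verdict.
The state is a dict: "time": time; "joint_positions": joint angles; "qd": joint speeds; "joint_torque": joint torques, N m; "position": TCP position; "tool_rot": TCP orientation; "ft_force": force on the tool from outside, world axes, zero at the start; "torque": the same for the moment, N m; "grip_width": opening from 0.0 (shut) to 1.0 (fully open).
Only numpy, scipy, OpenCV 4.12 (cv2) and the standard library are available. Lean on these libraries where they do the work, as an engineer would, in place of code of your own. Each camera call takes 0.05 s, during which the arm holds its last target.

TASK

The desk phone's ratchet stand is at its lowest. Take the black grip block on the platform and raise the stand to its third click, no further, then let it down gently, without dropping it, until the catch inside carries it. Then press the clamp lever behind the tower gently all the way down and let go, leaving the phone lying in its place on the platform and the other desk things alone.

Things in the scene. Friction and masses are not known exactly. Their poses are not given: they have to be found in the camera images.
- stand: Fixed ratchet stand. Origin: underside of its base on the upright column axis; z up, +x the lever side, -x the phone side. Dark base 200 (x) x 150 (y) x 12 mm; grey tower 56 x 56 mm, top 130 mm above the table. Hidden in it, a spring catch (pawl) acts on one-way teeth of the column. It has no release: a column raised too far cannot come back. Over 45 N down on the catch harms it.
- tower_top (a point): Tower top centre, 130 mm up. The catch sits at an unseen height, new each time: first click 16 to 46 mm above the lowest position, each next one 14 mm higher. Over the last 5 to 8 mm before a click it adds 3 to 8 N to the lift, gone suddenly at the click; the round-nosed catch then nudges the column up, by up to 20 N, for some 3 mm. Let down, the column rests at its last click's height.
- column (a joint): Height of the column with platform above its lowest position, in m (0 = lowest, where it starts; 0.095 = top stop). Column, platform and phone together weigh 0.6 to 0.85 kg; the slide rubs with about 1 N.
- grip (a point): Middle of the black grip block fixed on the platform, 6 mm to +x of the column axis. Block 44 (x) x 22 (y) x 46 mm high; its top is 22 mm above this point, the platform's upper face 24 mm below. Take it from above, fingers closing along this frame's y. 174 mm above the table at the lowest position. Axes as the stand's; moves with the column.
- platform (a point): Middle of the upper face of the white platform, 185 (x) x 180 (y) x 8 mm, with a 10 mm lip on three sides; moves with the column. Axes as the stand's.
- phone: Loose white desk phone lying on the platform, 105 (x) x 160 (y) x about 45 mm high, 0.2 to 0.4 kg. Origin: centre of its underside, 31 mm to -x of the platform's middle when in its place. Its edge is about 20 mm from the grip block.
- lever (a joint): Angle of the clamp lever in rad: 0 = fully open (raised 40 degrees above level, pointing away from the tower to stand +x), 0.7 = fully shut (level, against its stop). Starts 0 to 0.15. Stays where it is left; turning it takes about 0.2 Nm (3 to 4 N on the pad). Forcing it with over 40 N harms it.
- lever_pad (a point): Middle of the upper face of the lever's black finger pad, 44 mm long x 36 mm wide, 72 mm out from the hinge. It moves on an arc about the hinge.
- lever_hinge (a point): Hinge axis of the clamp lever (along stand y), 60 mm to +x of the column axis and 70 mm above the table. Fixed on the stand. With the lever shut the pad's upper face is 6 mm above the hinge height.
- stapler: Grey stapler, 130 x 34 x 50 mm, loose, origin under its centre. Leave alone.
- tape: Black tape dispenser, 140 x 50 x 84 mm, loose, origin under its centre. Leave alone.
- mug: White mug, 80 mm across, 92 mm high, loose, origin under its centre. Leave alone.
- penpot: Grey square pen pot, 70 x 70 x 95 mm with pens to 156 mm, loose, origin under its centre. Leave alone.
Not all that is in view belongs to the job. There is more than one size of the phone; the one meant has the size given above.

How it is judged:
By the outcome, as a careful person would: the job done as asked, in the order asked, and still so for the second after the job is handed in, with the robot touching nothing.
It also fails if it takes over 70 s, if anything falls off the work surface, if the arm or the gripper's body presses on something with over 40 N, if the wrist force passes 120 N, or if a joint passes its speed limit or range.

## Working session

There is one attempt and no reset: what is moved stays moved. The work goes in short steps, Python scripts to look and compute and a tool call to move; the robot and the scene stay as the last step left them, time stands still between calls to the robot, and variables do not carry over. Pictures are saved under pics/ and viewed, and the job is handed in when it is done.

Besides the shell and the picture viewer there is one more tool, called after "Request:" as name([rows], argument=value, ...), one row to a line, values as JSON. drive_tool: Moves the arm, as the interface text tells. Its arguments: {"type":"object","properties":{"rows":{"type":"array"},"grip_force":{"type":"number"}},"required":["rows"]}

```bash
mkdir -p pics; ls; cat > h.py <<'E'
from bench import ctrl
import numpy as np, cv2
def save(n,f):
    d=ctrl.get_image(n); cv2.imwrite(f'pics/{f}.png',d['img']); 
    np.savez(f'pics/{f}.npz',K=d['camera_matrix'],k1=d['k1'],R=d['R'],t=d['t']); return d
def load(f):
    d=np.load(f'pics/{f}.npz'); return {k:d[k] for k in d}
def ray(d,u,v):
    K=np.array(d['K']); x=(u-K[0,2])/K[0,0]; y=(v-K[1,2])/K[1,1]
    rd=np.hypot(x,y); r=rd
    for _ in range(30): r=rd/(1+d['k1']*r*r)
    s=r/rd if rd>0 else 1
    R=np.array(d['R']); w=R.T@np.array([x*s,y*s,1]); o=-R.T@np.array(d['t']); return o,w/np.linalg.norm(w)
def atz(d,u,v,z):
    o,w=ray(d,u,v); return o+w*(z-o[2])/w[2]
def tri(*obs):
    A=np.zeros((3,3));b=np.zeros(3)
    for d,u,v in obs:
        o,w=ray(d,u,v);P=np.eye(3)-np.outer(w,w);A+=P;b+=P@o
    X=np.linalg.solve(A,b); res=[np.linalg.norm((np.eye(3)-np.outer(ray(*q)[1],ray(*q)[1]))@(X-ray(*q)[0])) for q in obs]
    return X,res
def proj(d,X):
    c=np.array(d['R'])@X+np.array(d['t']);s=c[:2]/c[2];f=1+d['k1']*(s@s);K=np.array(d['K'])
    return K[0,0]*s[0]*f+K[0,2],K[1,1]*s[1]*f+K[1,2]
E
python3 - <<'E'
from h import *
np.set_printoptions(precision=4,suppress=True)
for n in ['scene','top','wrist']: 
    d=save(n,n+'0'); print(n,-np.array(d['R']).T@np.array(d['t']))
s=ctrl.get_state(); print(s)
E
```

```text
pics
scene [ 1.4517 -0.042   0.7751]
top [ 0.3363 -0.0195  1.3009]
wrist [0.0946 0.6466 0.3838]
{'time': 0.15, 'joint_positions': array([-1.3089,  0.3216, -0.0701,  1.4514,  0.0226,  1.3708, -0.0569]), 'qd': array([-0.0013, -0.0024, -0.0001, -0.0034,  0.0007,  0.0003, -0.0014]), 'joint_torque': array([ -0.0004, -49.1797,  -0.4049, -31.2875,  -0.064 ,   0.0406,
         0.0001]), 'position': array([0.1594, 0.6297, 0.2014]), 'tool_rot': array([ 2.4782,  1.9293, -0.0017]), 'ft_force': array([ 0.0321,  0.1553, -0.15  ]), 'torque': array([-0.0032,  0.0124, -0.011 ]), 'grip_width': 1.0014715871059436}
```

View pics/scene0.png

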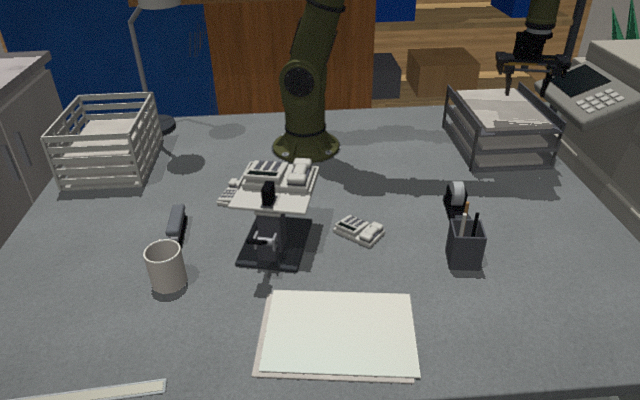

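View pics/top0.png

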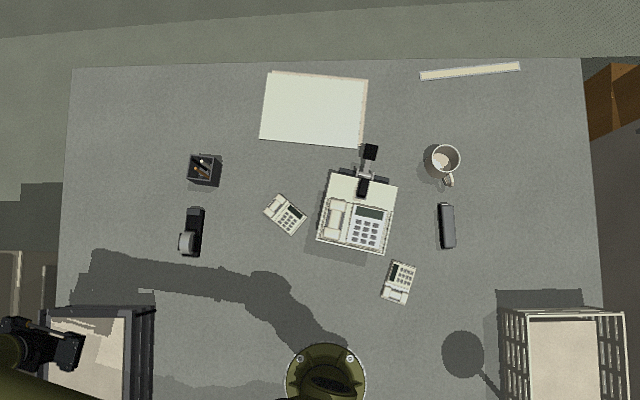

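View pics/wrist0.png

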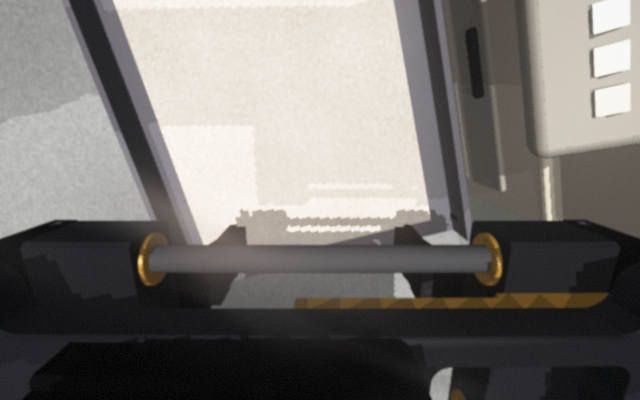

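```bash
python3 - <<'E'
import cv2
a=cv2.imread('pics/top0.png')[125:275,290:425];cv2.imwrite('pics/topc.png',cv2.resize(a,None,fx=4,fy=4,interpolation=cv2.INTER_CUBIC))
a=cv2.imread('pics/scene0.png')[145:285,205:345];cv2.imwrite('pics/scenec.png',cv2.resize(a,None,fx=4,fy=4,interpolation=cv2.INTER_CUBIC))
E
```

```text
(no output)
```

View pics/topc.png

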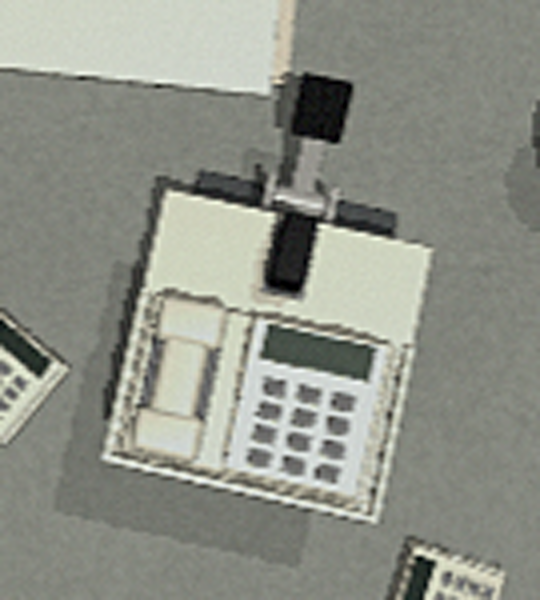

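View pics/scenec.png

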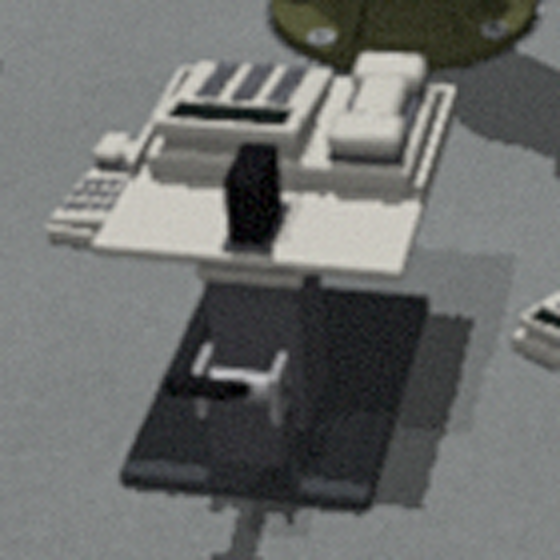

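```bash
python3 - <<'E'
from h import *
np.set_printoptions(precision=4,suppress=True)
T=load('top0');S=load('scene0')
t=lambda x,y:(T,290+x/4-.375,125+y/4-.375)
s=lambda x,y:(S,205+x/4-.375,145+y/4-.375)
print('plat +x -y corner',tri(t(433,247),s(97,247)))
print('plat +x +y corner',tri(t(163,188),s(405,270)))
for n,x,y in [('fl',163,188),('fr',433,247),('nr',380,520),('nl',105,458)]:
    print(n,atz(*t(x,y),.15 if n[0]=='f' else .16))
print('block top centre?', tri(t(292,247),s(258,148)))
for p in [(281,212),(316,217),(306,292),(267,284)]: print('blk',atz(*t(*p),.196))
print('pad t', [atz(*t(*p),.12)for p in[(300,75),(353,80),(343,142),(292,135)]])
print('padc', tri(t(322,108),s(210,385)))
E
```

```text
plat +x -y corner (array([ 0.5326, -0.1971,  0.1409]), [np.float64(0.0008325596048521321), np.float64(0.0008325596048522705)])
plat +x +y corner (array([ 0.574 , -0.0221,  0.1434]), [np.float64(0.0006031024118193224), np.float64(0.0006031024118193212)])
fl [ 0.5726 -0.0215  0.15  ]
fr [ 0.5311 -0.1966  0.15  ]
nr [ 0.3549 -0.1561  0.16  ]
nl [0.3958 0.0176 0.16  ]
block top centre? (array([ 0.5244, -0.1012,  0.1966]), [np.float64(0.0003201476946550161), np.float64(0.00032014769465508477)])
blk [ 0.5468 -0.0952  0.196 ]
blk [ 0.5433 -0.117   0.196 ]
blk [ 0.4959 -0.1097  0.196 ]
blk [ 0.5013 -0.0855  0.196 ]
pad t [array([ 0.6555, -0.1153,  0.12  ]), array([ 0.6515, -0.151 ,  0.12  ]), array([ 0.6087, -0.1431,  0.12  ]), array([ 0.614 , -0.1089,  0.12  ])]
padc (array([ 0.6331, -0.1301,  0.1171]), [np.float64(0.00023995457778754447), np.float64(0.00023995457778755057)])
```

```bash
cat >> h.py <<'E'
from scipy.spatial.transform import Rotation as Ro
def mv(X,yaw=None):
    s=ctrl.get_state(); R=Ro.from_rotvec(s['tool_rot']).as_matrix()
    d=R.T@(np.array(X)-s['position'])/.3
    out=list(np.round(d,4))
    if yaw is not None: # stand yaw; tool x to be stand +y
        yx=np.arctan2(R[1,0],R[0,0]); dy=(yaw+np.pi/2-yx+np.pi)%(2*np.pi)-np.pi
        out.append(round(-dy/np.pi,4))
    return out
E
python3 - <<'E'
from h import *
W=load('wrist0');R=np.array(W['R']);print(R[2],W['K'],W['k1'])
s=ctrl.get_state();print(Ro.from_rotvec(s['tool_rot']).as_matrix().T@R[2])
Y=-.231
for X in [(.159,.63,.38),(.45,.3,.38),(.56,-.11,.34),(.60,-.12,.30)]: print(X,mv(X,Y))
E
```

```text
[ 0.23501888 -0.06065732 -0.97009629] [[293.27970999   0.         319.70230317]
 [  0.         293.27970999 200.12134896]
 [  0.           0.           1.        ]] -0.009709687349231918
[2.58134197e-04 2.42638902e-01 9.70116641e-01]
(0.159, 0.63, 0.38) [np.float64(-0.0002), np.float64(-0.0014), np.float64(-0.5953), np.float64(-0.0053)]
(0.45, 0.3, 0.38) [np.float64(-0.8287), np.float64(1.2088), np.float64(-0.594), np.float64(-0.0053)]
(0.56, -0.11, 0.34) [np.float64(-2.0635), np.float64(1.8994), np.float64(-0.4588), np.float64(-0.0053)]
(0.6, -0.12, 0.3) [np.float64(-2.0629), np.float64(2.0368), np.float64(-0.3254), np.float64(-0.0053)]
```

Request:
drive_tool([
  [[0, 0, -0.2, 0, 0], [0, 0, -0.4, 0, 0], [0, 0, -0.6, 0, 0], [-0.12, 0.17, -0.6, 0, 0], [-0.25, 0.34, -0.6, 0, 0], [-0.37, 0.5, -0.6, 0, 0], [-0.5, 0.67, -0.6, -0.005, 0], [-0.62, 0.83, -0.6, -0.005, 0], [-0.75, 1.0, -0.6, -0.005, 0], [-0.75, 1.0, -0.6, -0.005, 0]],
])

```text
time: 1.4
position: [0.3991, 0.333, 0.3827]
tool_rot: [2.473, 1.935, 0.001]
ft_force: [-0.4, 0.7, 0.0]
grip_width: 1.0
```

```bash
python3 - <<'E'
from h import *
s=ctrl.get_state();print(s['time'],s['position'],s['joint_positions'])
print(mv((.57,-.115,.34),-.231),mv((.45,.2,.38),-.231))
E
```

```text
1.4 [0.39908372 0.3330068  0.38271379] [-9.28330005e-01  1.26383684e-02  1.83308773e-01  1.45211599e+00
 -4.78870633e-04  1.67635392e+00  5.82664722e-01]
[np.float64(-1.3123), np.float64(0.9121), np.float64(0.1447), np.float64(-0.0038)] [np.float64(-0.3895), np.float64(0.2714), np.float64(0.0097), np.float64(-0.0038)]
```

Request:
drive_tool([
  [[-0.12, 0.1, 0.01, 0, 0], [-0.25, 0.19, 0.03, 0, 0], [-0.37, 0.28, 0.04, -0.004, 0], [-0.5, 0.37, 0.06, -0.004, 0], [-0.62, 0.45, 0.07, -0.004, 0], [-0.75, 0.52, 0.08, -0.004, 0]],
])

```text
time: 2.15
position: [0.4952, 0.0836, 0.3578]
tool_rot: [-2.449, -1.967, 0.0]
ft_force: [0.3, -0.3, -0.6]
grip_width: 1.002
```

Request:
drive_tool([
  [[-0.12, 0.09, 0.01, 0, 0], [-0.25, 0.17, 0.03, 0, 0], [-0.37, 0.25, 0.04, 0, 0], [-0.5, 0.34, 0.06, 0, 0], [-0.56, 0.39, 0.06, 0, 0], [-0.56, 0.39, 0.06, 0, 0]],
])

```text
time: 2.9
position: [0.5729, -0.1067, 0.3395]
tool_rot: [-2.454, -1.962, 0.002]
ft_force: [1.4, 0.7, 0.4]
grip_width: 0.998
```

```bash
python3 - <<'E'
from h import *
s=ctrl.get_state();print(s['time'],s['position'],s['joint_positions'],s['ft_force'])
save('wrist','w1')
E
```

```text
2.9 [ 0.57290873 -0.10668191  0.33952997] [-0.43684607  0.16415486  0.67076837  1.40956464 -0.10070965  1.60392684
  1.57291912] [1.44599887 0.7337438  0.35750382]
```

View pics/w1.png

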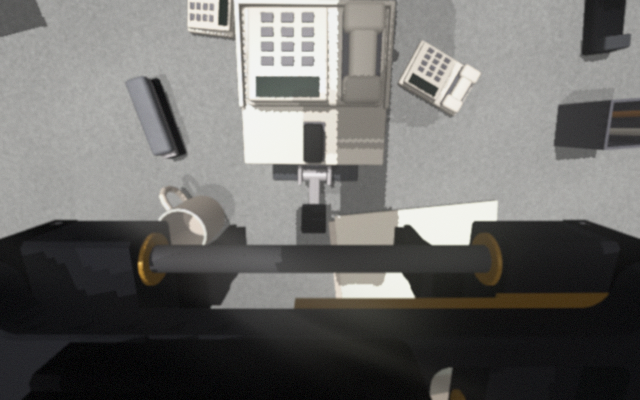

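```bash
python3 - <<'E'
import cv2
a=cv2.imread('pics/w1.png')[90:240,230:400];cv2.imwrite('pics/w1c.png',cv2.resize(a,None,fx=4,fy=4,interpolation=cv2.INTER_CUBIC))
E
```

```text
(no output)
```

View pics/w1c.png

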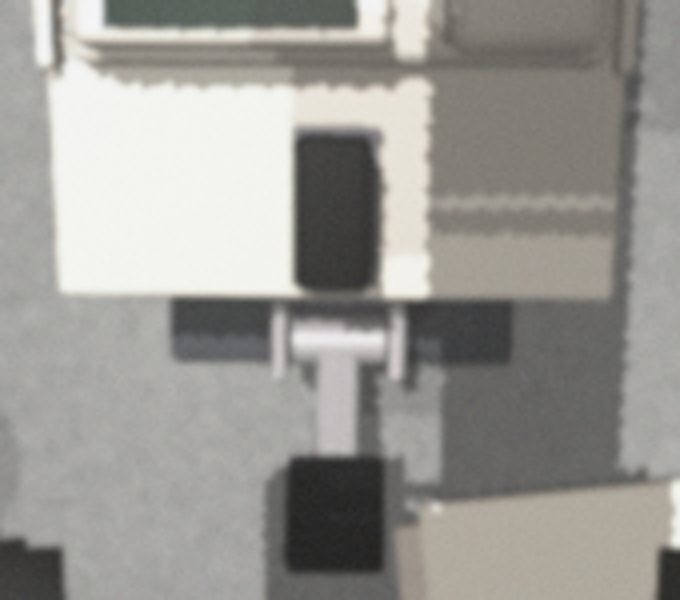

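```bash
python3 - <<'E'
from h import *
np.set_printoptions(precision=4,suppress=True)
T=load('top0');S=load('scene0');W=load('w1')
t=lambda x,y:(T,290+x/4-.375,125+y/4-.375)
s=lambda x,y:(S,205+x/4-.375,145+y/4-.375)
w=lambda x,y:(W,230+x/4-.375,90+y/4-.375)
a=atz(*w(58,292),.15);b=atz(*w(612,298),.15);print(a,b,np.linalg.norm(a-b),np.degrees(np.arctan2(*(b-a)[:2]))) 
print('L',tri(w(58,292),t(433,247)),'R',tri(w(612,298),t(163,188)))
for p in [(296,135),(378,138),(376,290),(293,288)]: print('blk',atz(*w(*p),.196))
print('blkc',tri(w(336,213),t(292,249)))
print('padc',tri(w(335,512),t(322,108),s(210,385)),tri(w(335,512),t(322,108)))
for p in [(290,458),(383,458),(382,570),(287,570)]: print('pad',atz(*w(*p),.117))
st=ctrl.get_state();print(st['tool_rot'])
R=Ro.from_rotvec(st['tool_rot']).as_matrix();print(R[:,0])
# phone height check etc: hinge
print('hinge',atz(*w(338,340),.075))
E
```

```text
[ 0.5295 -0.1949  0.15  ] [ 0.5699 -0.0239  0.15  ] 0.1757434175370762 13.283044011428217
L (array([ 0.5304, -0.1959,  0.1494]), [np.float64(0.0011374361501881132), np.float64(0.0011374361501880108)]) R (array([ 0.5729, -0.0218,  0.1409]), [np.float64(0.001564200910993361), np.float64(0.001564200910993193)])
blk [ 0.5003 -0.1078  0.196 ]
blk [ 0.5059 -0.0864  0.196 ]
blk [ 0.5457 -0.0958  0.196 ]
blk [ 0.5401 -0.1181  0.196 ]
blkc (array([ 0.5227, -0.1016,  0.1983]), [np.float64(0.00024294351283515585), np.float64(0.00024294351283522087)])
padc (array([ 0.6318, -0.1297,  0.1159]), [np.float64(0.001884056076388785), np.float64(0.0016033533280865686), np.float64(0.0007840239886184119)]) (array([ 0.6495, -0.1353,  0.0513]), [np.float64(0.0007031891964494607), np.float64(0.0007031891964494263)])
pad [ 0.6066 -0.1397  0.117 ]
pad [ 0.6138 -0.1073  0.117 ]
pad [ 0.6551 -0.1168  0.117 ]
pad [ 0.6475 -0.1507  0.117 ]
[-2.4506 -1.9641  0.001 ]
[0.2178 0.976  0.0001]
hinge [ 0.5752 -0.1158  0.075 ]
```

```bash
python3 - <<'E'
from h import *
print(mv((.5227,-.1018,.27),-.232),mv((.5227,-.1018,.172),-.232))
E
```

```text
[np.float64(-0.0262), np.float64(-0.1651), np.float64(0.2327), np.float64(0.004)] [np.float64(-0.0263), np.float64(-0.1647), np.float64(0.5593), np.float64(0.004)]
```

Request:
drive_tool([
  [[-0.013, -0.08, 0.06, 0.004, 0], [-0.026, -0.165, 0.12, 0.004, 0], [-0.026, -0.165, 0.23, 0.004, 0], [-0.026, -0.165, 0.23, 0.004, 0], [-0.026, -0.165, 0.23, 0.004, 0]],
])

```text
time: 3.58
position: [0.5234, -0.1014, 0.2725]
tool_rot: [2.461, 1.951, 0.002]
ft_force: [0.1, -0.6, -0.2]
grip_width: 0.994
```

```bash
python3 - <<'E'
from h import *
s=ctrl.get_state();print(s['time'],s['position'],s['ft_force'])
save('wrist','w2');save('scene','s2')
import cv2
a=cv2.imread('pics/s2.png')[105:285,205:345];cv2.imwrite('pics/s2c.png',cv2.resize(a,None,fx=3,fy=3,interpolation=cv2.INTER_CUBIC))
print(mv((.5227,-.1018,.172),-.232))
E
```

```text
3.575 [ 0.5234231  -0.10143187  0.27247638] [ 0.09624614 -0.57503715 -0.21311246]
[np.float64(0.0005), np.float64(-0.0044), np.float64(0.3356), np.float64(0.0002)]
```

View pics/w2.png

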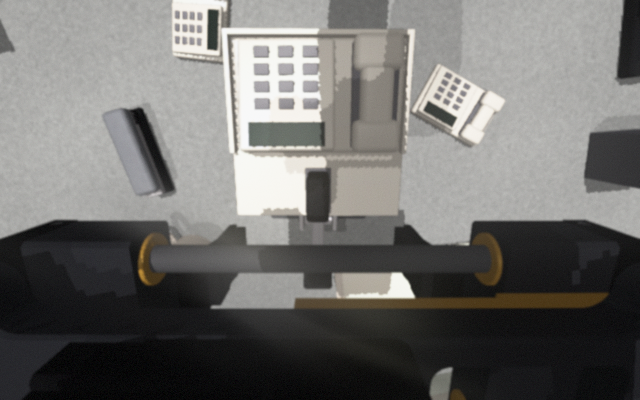

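View pics/s2c.png

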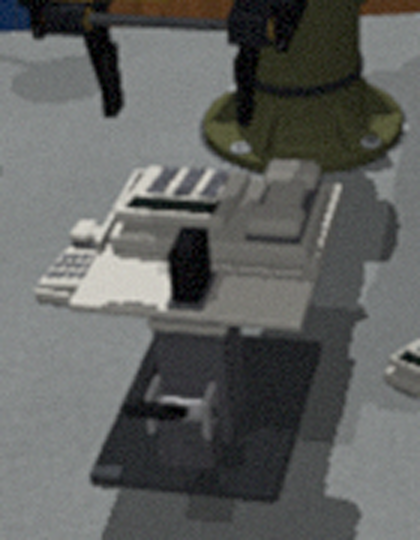

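Request:
drive_tool([
  [[0, -0.004, 0.08, 0, 0], [0, -0.004, 0.16, 0, 0], [0, -0.004, 0.22, 0, 0], [0, -0.004, 0.27, 0, 0], [0, -0.004, 0.31, 0, 0], [0, -0.004, 0.33, 0, 0], [0, -0.004, 0.33, 0, 0]],
])

```text
time: 4.55
position: [0.5216, -0.1024, 0.1721]
tool_rot: [-2.464, -1.949, 0.0]
ft_force: [0.2, -0.3, 0.5]
grip_width: 0.999
```

```bash
python3 - <<'E'
from h import *
s=ctrl.get_state();print(s['time'],s['position'],s['ft_force'],s['torque'])
save('wrist','w3');save('scene','s3')
a=cv2.imread('pics/s3.png')[105:285,205:345];cv2.imwrite('pics/s3c.png',cv2.resize(a,None,fx=3,fy=3,interpolation=cv2.INTER_CUBIC))
E
```

```text
4.55 [ 0.52159524 -0.10241738  0.17213554] [ 0.18563758 -0.34650459  0.51812326] [-0.01583769  0.00358442 -0.01597698]
```

View pics/s3c.png

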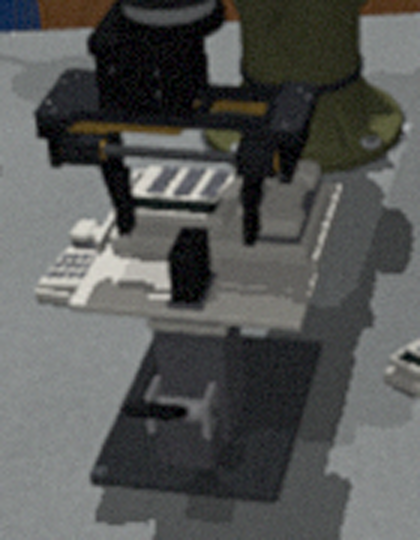

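View pics/w3.png

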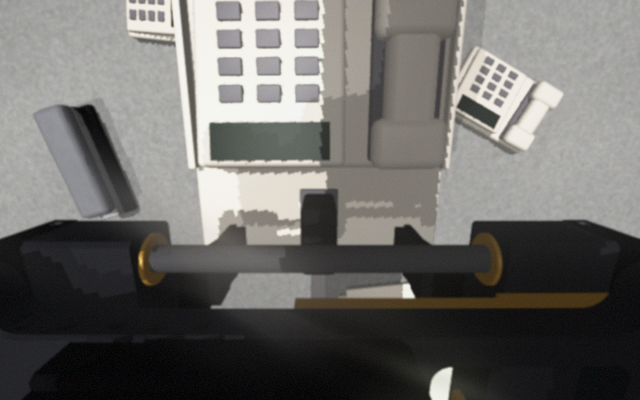

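```bash
python3 - <<'E'
from h import *
S=load('s3')
st=ctrl.get_state();R=Ro.from_rotvec(st['tool_rot']).as_matrix();p=st['position']
for x in(-.05,0,.05):
  u,v=proj(S,p+R@[x,0,.014]);print('tip',(u-205)*3,(v-105)*3)
c=np.array([.5227,-.1018]);ex=np.array([.973,-.23])
for z in(.15,.196):
  for k in(-.022,0,.022):
    u,v=proj(S,np.r_[c+ex*k,z]);print(z,k,(u-205)*3,(v-105)*3)
W=load('w3')
for x in(-.05,.05): print(proj(W,p+R@[x,0,.014]))
E
```

```text
tip 130.50549470410078 265.3567135340023
tip 193.93859531594046 270.48397005242566
tip 258.3316843911252 275.68825361447074
0.15 -0.022 202.67269786025832 264.68896871699997
0.15 0 195.68260447024159 280.5038318497383
0.15 0.022 188.46636097810386 296.8327783380695
0.196 -0.022 198.48189343221054 214.01539718332765
0.196 0 191.25622972973764 229.3708874879668
0.196 0.022 183.79081712482895 245.2385781437942
(np.float64(248.16328537663975), np.float64(225.29949649956603))
(np.float64(390.20393684515346), np.float64(225.43160137158125))
```

```bash
python3 - <<'E'
from h import *
S=load('s3')
im=cv2.imread('pics/s3.png');x0,y0,f=215,130,6
a=cv2.resize(im[y0:y0+90,x0:x0+110],None,fx=f,fy=f,interpolation=cv2.INTER_CUBIC)
def dot(X,col):
    u,v=proj(S,np.array(X));cv2.circle(a,(int((u-x0+.5)*f),int((v-y0+.5)*f)),3,col,-1)
st=ctrl.get_state();R=Ro.from_rotvec(st['tool_rot']).as_matrix();p=st['position']
for x in(-.0435,-.0585,.0435,.0585):
  for z in (.014,-.005): dot(p+R@[x,0,z],(0,0,255))
c=np.array([.5227,-.1018]);ex=np.array([.973,-.23]);ey=np.array([.23,.973])
for z in(.15,.196):
  for i in(-.022,.022):
    for j in (-.011,.011): dot(np.r_[c+ex*i+ey*j,z],(0,255,0))
col=c-ex*.006
for i in (.035,):
  for j in(-.09,.09): dot(np.r_[col+ex*i+ey*j,.15],(255,0,0))
cv2.imwrite('pics/s3d.png',a)
E
```

```text
(no output)
```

View pics/s3d.png

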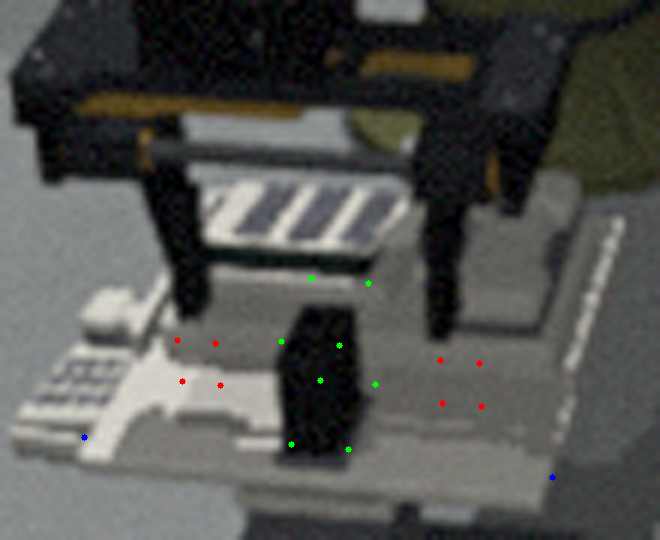

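```bash
python3 - <<'E'
from h import *
import cv2
a=cv2.imread('pics/w3.png')[180:320,180:460];a=np.clip(a.astype(float)*2.5,0,255).astype(np.uint8)
W=load('w3');S=load('s3')
st=ctrl.get_state();R=Ro.from_rotvec(st['tool_rot']).as_matrix();p=st['position']
b=cv2.resize(a,None,fx=2.8,fy=2.8,interpolation=cv2.INTER_CUBIC)
for z,c in((.014,(0,0,255)),(-.02,(0,255,0))):
 for x in(-.0435,-.0585,.0435,.0585):
  for y in(-.0095,.0095):
   u,v=proj(W,p+R@[x,y,z]);cv2.circle(b,(int((u-180+.5)*2.8),int((v-180+.5)*2.8)),3,c,-1)
cv2.imwrite('pics/w3d.png',b)
E
```

```text
(no output)
```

View pics/w3d.png

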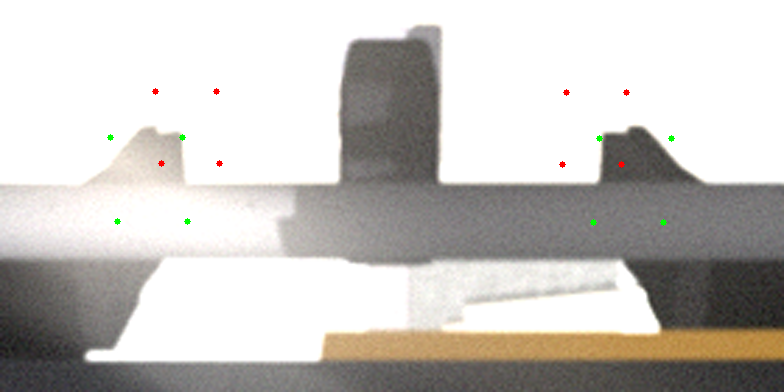

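```bash
python3 - <<'E'
from h import *
np.set_printoptions(precision=4,suppress=True)
W=load('w3');S=load('s3')
st=ctrl.get_state();R=Ro.from_rotvec(st['tool_rot']).as_matrix();p=st['position']
w=lambda x,y:(W,180+x/2.8-.3,180+y/2.8-.3)
s=lambda x,y:(S,215+x/6-.42,130+y/6-.42)
for a,b in((w(165,150),s(190,318)),(w(625,150),s(440,338)),(w(392,45),s(340,305))):
    X,r=tri(a,b);print(X,r,R.T@(X-p))
E
```

```text
[ 0.5068 -0.1519  0.1853] [np.float64(0.0021150310976844515), np.float64(0.002115031097684499)] [-0.0515 -0.0034 -0.0125]
[ 0.5294 -0.0558  0.1869] [np.float64(0.003861193837309089), np.float64(0.003861193837309053)] [ 0.0471 -0.0035 -0.0141]
[ 0.496  -0.0968  0.1818] [np.float64(0.0007981801923604236), np.float64(0.0007981801923604375)] [-0.0004 -0.0266 -0.0091]
```

Request:
drive_tool([
  [[0, 0, 0, 0, 60], [0, 0, 0, 0, 120], [0, 0, 0, 0, 120], [0, 0, 0, 0, 120]],
], grip_force=20)

```text
time: 5.15
position: [0.5216, -0.1024, 0.1723]
tool_rot: [2.464, 1.949, 0.0]
ft_force: [0.1, 0.6, -0.1]
grip_width: 0.63
```

```bash
python3 - <<'E'
from h import *
s=ctrl.get_state();print(s['time'],s['position'],s['ft_force'],s['torque'],s['grip_width'])
save('wrist','w4');save('scene','s4')
f=6;a=cv2.imread('pics/s4.png')[130:220,215:325];cv2.imwrite('pics/s4c.png',cv2.resize(a,None,fx=f,fy=f,interpolation=cv2.INTER_CUBIC))
E
```

```text
5.15 [ 0.52163198 -0.10236909  0.17230049] [ 0.11327769  0.64739299 -0.0630702 ] [ 0.00536793 -0.02243132 -0.01423785] 0.630356438746951
```

View pics/s4c.png

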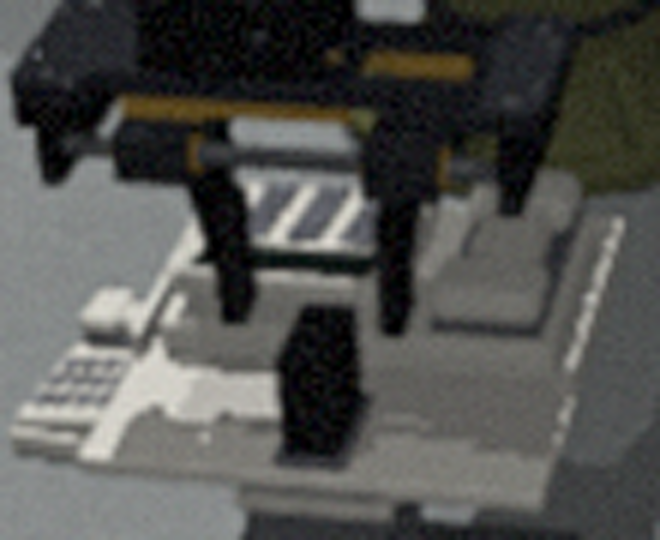

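View pics/w4.png

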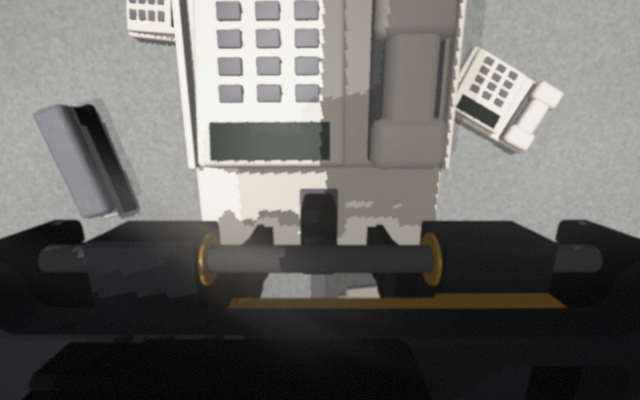

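```bash
python3 - <<'E'
from h import *
np.set_printoptions(precision=4,suppress=True)
W=load('w4');S=load('s4')
st=ctrl.get_state();R=Ro.from_rotvec(st['tool_rot']).as_matrix();p=st['position']
s=lambda x,y:(S,215+x/6-.42,130+y/6-.42)
for n,a,b in(('ringL',(W,210,258),s(200,150)),('ringR',(W,428,258),s(442,165)),('tipL',(W,268,228),s(237,318)),('tipR',(W,373,228),s(393,332))):
    X,r=tri(a,b);print(n,X,r,R.T@(X-p))
# line of gaps vs depth: inner tips pixel separation
for z in(-.03,-.02,-.01,0,.014):
  print(z,[proj(W,p+R@[x,0,z]) for x in(-.0275,.0275)])
E
```

```text
ringL [ 0.4949 -0.1422  0.2502] [np.float64(0.0024964344168482504), np.float64(0.002496434416848165)] [-0.0448 -0.0168 -0.0779]
ringR [ 0.514  -0.0563  0.2506] [np.float64(0.0009628156300280862), np.float64(0.0009628156300280779)] [ 0.0431 -0.018  -0.0783]
tipL [ 0.5079 -0.1337  0.185 ] [np.float64(0.0024264287990336114), np.float64(0.002426428799033567)] [-0.0337 -0.0061 -0.0128]
tipR [ 0.5225 -0.073   0.1858] [np.float64(0.004176223595574348), np.float64(0.004176223595574354)] [ 0.0288 -0.0059 -0.0135]
-0.03 [(np.float64(269.92289201362007), np.float64(249.7037885564233)), (np.float64(368.08787159799175), np.float64(249.7810652018073))]
-0.02 [(np.float64(272.68913619608605), np.float64(242.85114605071334)), (np.float64(365.3883579310236), np.float64(242.92522423024613))]
-0.01 [(np.float64(275.16402862210174), np.float64(236.7210246429456)), (np.float64(362.97313067037686), np.float64(236.79213726161026))]
0 [(np.float64(277.3912323892041), np.float64(231.20503320038563)), (np.float64(360.79959047198946), np.float64(231.27339220232554))]
0.014 [(np.float64(280.1592786613389), np.float64(224.35039003688172)), (np.float64(358.0981986872257), np.float64(224.4152135299317))]
```

Request:
drive_tool([
  [[0, 0, 0.01, 0, 120], [0, 0, 0.02, 0, 120], [0, 0, 0.02, 0, 120], [0, 0, 0.02, 0, 120]],
])

```text
time: 5.75
position: [0.5216, -0.1024, 0.1662]
tool_rot: [-2.464, -1.949, 0.0]
ft_force: [-0.6, -0.5, -0.4]
grip_width: 0.527
```

```bash
python3 - <<'E'
from h import *
np.set_printoptions(precision=4,suppress=True)
W=save('wrist','w5');save('scene','s5');W=load('w5')
f=6;a=cv2.imread('pics/s5.png')[130:220,215:325];cv2.imwrite('pics/s5c.png',cv2.resize(a,None,fx=f,fy=f,interpolation=cv2.INTER_CUBIC))
a=cv2.imread('pics/w5.png')[180:320,180:460];a=np.clip(a.astype(float)*2.5,0,255).astype(np.uint8)
cv2.imwrite('pics/w5d.png',cv2.resize(a,None,fx=2.8,fy=2.8,interpolation=cv2.INTER_CUBIC))
E
```

```text
(no output)
```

View pics/s5c.png

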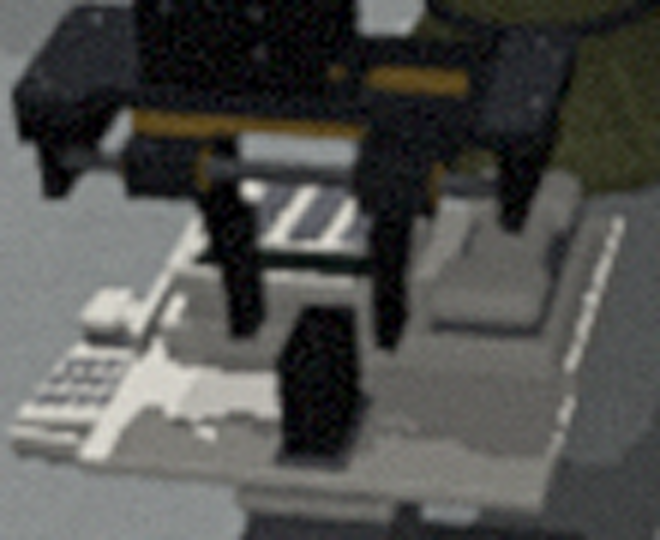

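View pics/w5d.png

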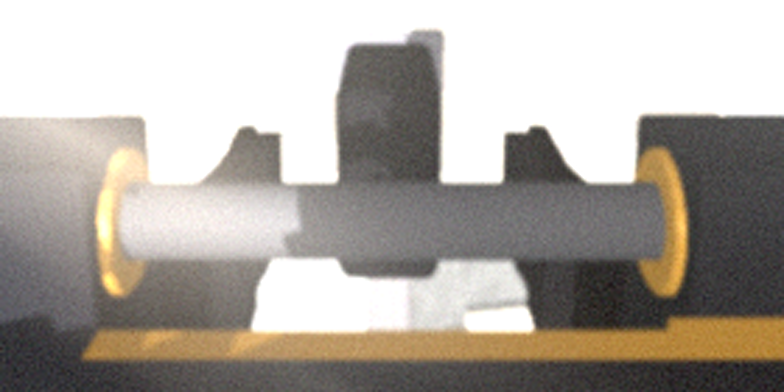

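Request:
drive_tool([
  [[0, 0, 0.005, 0, 120], [0, 0, 0.01, 0, 120]],
])

```text
time: 6.1
position: [0.5216, -0.1024, 0.1632]
tool_rot: [2.464, 1.949, 0.0]
ft_force: [1.0, 0.3, -0.0]
grip_width: 0.529
```

Request:
drive_tool([
  [[0, 0, 0.003, 0, 120], [0, 0, 0.006, 0, 120]],
])

```text
time: 6.35
position: [0.5216, -0.1024, 0.1614]
tool_rot: [-2.464, -1.949, -0.0]
ft_force: [0.4, 0.4, 0.6]
grip_width: 0.532
```

Request:
drive_tool([
  [[0, 0, 0.004, 0, 120], [0, 0, 0.008, 0, 120], [0, 0, 0.012, 0, 120]],
])

```text
time: 6.72
position: [0.5216, -0.1024, 0.1578]
tool_rot: [-2.464, -1.949, -0.0]
ft_force: [-0.3, -1.1, 0.1]
grip_width: 0.529
```

Request:
drive_tool([
  [[0, 0, 0.004, 0, 120], [0, 0, 0.008, 0, 120], [0, 0, 0.008, 0, 120]],
])

```text
time: 7.1
position: [0.5215, -0.1024, 0.1553]
tool_rot: [-2.464, -1.949, 0.0]
ft_force: [-0.8, -0.9, 0.2]
grip_width: 0.53
```

```bash
python3 - <<'E'
from h import *
np.set_printoptions(precision=4,suppress=True)
s=ctrl.get_state();print(s['position'],s['ft_force'])
save('wrist','w6');save('scene','s6')
f=6;a=cv2.imread('pics/s6.png')[130:220,215:325];cv2.imwrite('pics/s6c.png',cv2.resize(a,None,fx=f,fy=f,interpolation=cv2.INTER_CUBIC))
E
```

```text
[ 0.5215 -0.1024  0.1553] [-0.7568 -0.9492  0.2465]
```

View pics/s6c.png

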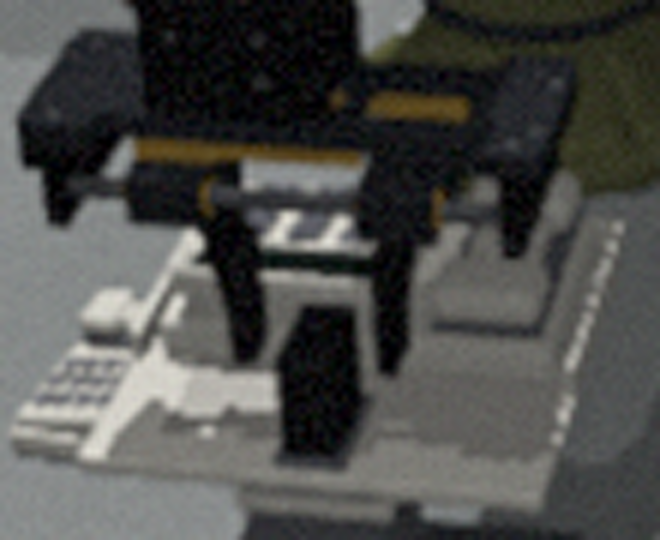

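View pics/w6.png

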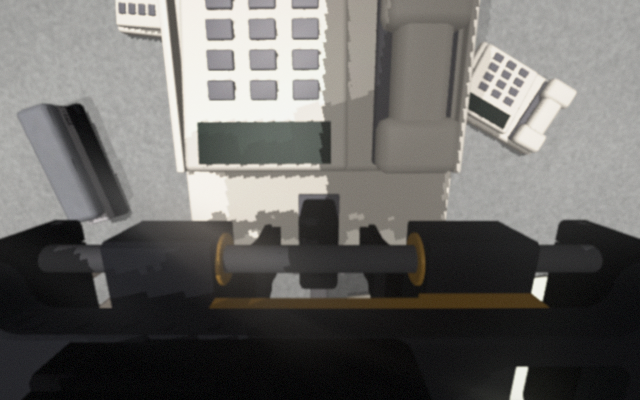

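Request:
drive_tool([
  [[0, 0, 0.004, 0, 120], [0, 0, 0.008, 0, 120], [0, 0, 0.012, 0, 120], [0, 0, 0.012, 0, 120]],
])

```text
time: 7.7
position: [0.5215, -0.1024, 0.1517]
tool_rot: [-2.464, -1.949, 0.0]
ft_force: [0.5, 0.8, 0.2]
grip_width: 0.529
```

Request:
drive_tool([
  [[0, 0, 0.004, 0, 120], [0, 0, 0.008, 0, 120], [0, 0, 0.012, 0, 120], [0, 0, 0.012, 0, 120]],
])

```text
time: 8.2
position: [0.5215, -0.1024, 0.1481]
tool_rot: [-2.463, -1.949, 0.0]
ft_force: [0.8, 0.6, -0.2]
grip_width: 0.531
```

```bash
python3 - <<'E'
from h import *
np.set_printoptions(precision=4,suppress=True)
s=ctrl.get_state();print(s['position'],s['ft_force'])
save('wrist','w7');save('scene','s7')
f=6;a=cv2.imread('pics/s7.png')[130:220,215:325];a=np.clip(a.astype(float)*1.8,0,255);cv2.imwrite('pics/s7c.png',cv2.resize(a,None,fx=f,fy=f,interpolation=cv2.INTER_CUBIC))
E
```

```text
[ 0.5215 -0.1024  0.1481] [ 0.8396  0.6355 -0.2459][ WARN:0@2.407] global loadsave.cpp:1063 imwrite_ Unsupported depth image for selected encoder is fallbacked to CV_8U.
```

View pics/s7c.png

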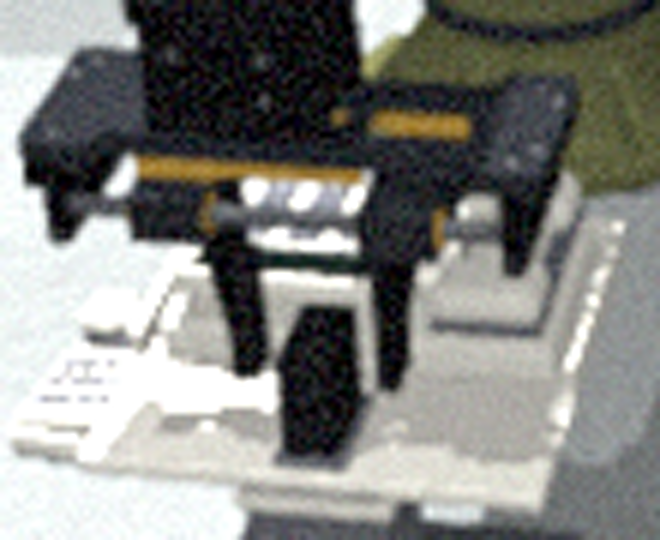

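Request:
drive_tool([
  [[0, 0, 0, 0, 170], [0, 0, 0, 0, 180], [0, 0, 0, 0, 190], [0, 0, 0, 0, 200], [0, 0, 0, 0, 255], [0, 0, 0, 0, 255], [0, 0, 0, 0, 255]],
], grip_force=50)

```text
time: 9.18
position: [0.5214, -0.1032, 0.1483]
tool_rot: [2.464, 1.948, -0.001]
ft_force: [-0.8, -3.9, 0.1]
grip_width: 0.248
```

```bash
python3 - <<'E'
from h import *
np.set_printoptions(precision=4,suppress=True)
s=ctrl.get_state();print(s['position'],s['ft_force'],s['grip_width'])
save('wrist','w8');save('scene','s8')
f=6;a=cv2.imread('pics/s8.png')[130:220,215:325];a=np.clip(a.astype(float)*1.8,0,255).astype(np.uint8);cv2.imwrite('pics/s8c.png',cv2.resize(a,None,fx=f,fy=f,interpolation=cv2.INTER_CUBIC))
E
```

```text
[ 0.5214 -0.1032  0.1483] [-0.7988 -3.9017  0.0651] 0.24778962000524096
```

View pics/s8c.png

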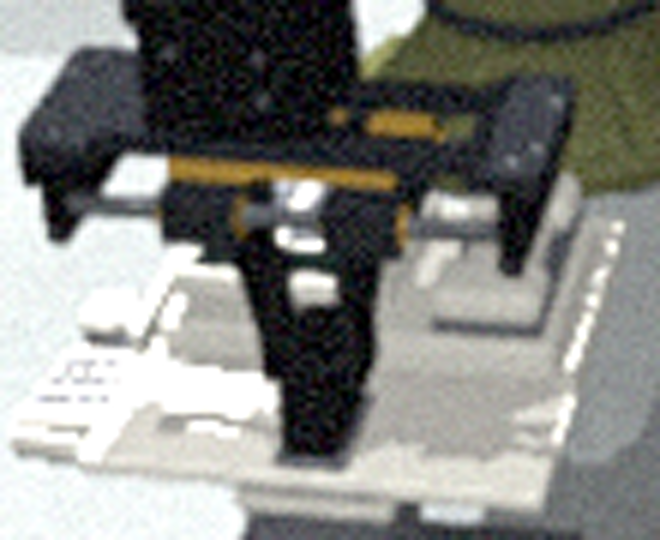

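View pics/w8.png

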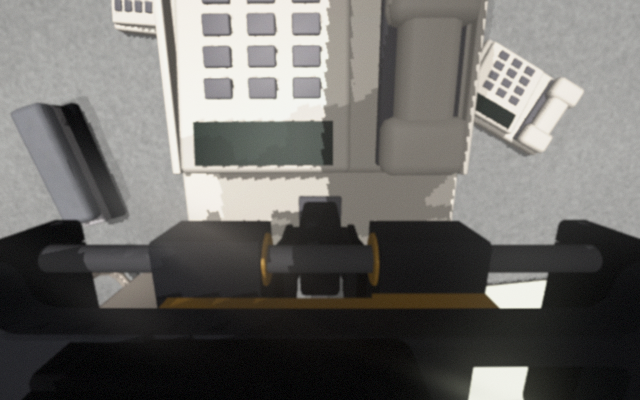

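Request:
drive_tool([
  [[0, 0, -0.004, 0, 255], [0, 0, -0.007, 0, 255], [0, 0, -0.007, 0, 255]],
])

```text
time: 9.65
position: [0.5214, -0.1032, 0.1491]
tool_rot: [2.463, 1.948, -0.002]
ft_force: [2.6, -5.1, -7.4]
grip_width: 0.25
```

Request:
drive_tool([
  [[0, 0, -0.004, 0, 255], [0, 0, -0.007, 0, 255], [0, 0, -0.007, 0, 255]],
])

```text
time: 10.02
position: [0.5214, -0.1033, 0.1511]
tool_rot: [2.463, 1.948, -0.002]
ft_force: [1.8, -5.2, -7.8]
grip_width: 0.25
```

Request:
drive_tool([
  [[0, 0, -0.007, 0, 255], [0, 0, -0.007, 0, 255]],
])

```text
time: 10.28
position: [0.5214, -0.1032, 0.1534]
tool_rot: [2.464, 1.948, -0.002]
ft_force: [1.7, -4.9, -7.4]
grip_width: 0.248
```

Request:
drive_tool([
  [[0, 0, -0.007, 0, 255], [0, 0, -0.007, 0, 255]],
])

```text
time: 10.52
position: [0.5214, -0.1032, 0.1555]
tool_rot: [2.464, 1.948, -0.002]
ft_force: [1.8, -5.8, -7.1]
grip_width: 0.252
```

```bash
python3 - <<'E'
from h import *
save('scene','s9')
f=6;a=cv2.imread('pics/s9.png')[130:220,215:325];a=np.clip(a.astype(float)*1.8,0,255).astype(np.uint8);cv2.imwrite('pics/s9c.png',cv2.resize(a,None,fx=f,fy=f,interpolation=cv2.INTER_CUBIC))
E
```

```text
(no output)
```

View pics/s9c.png

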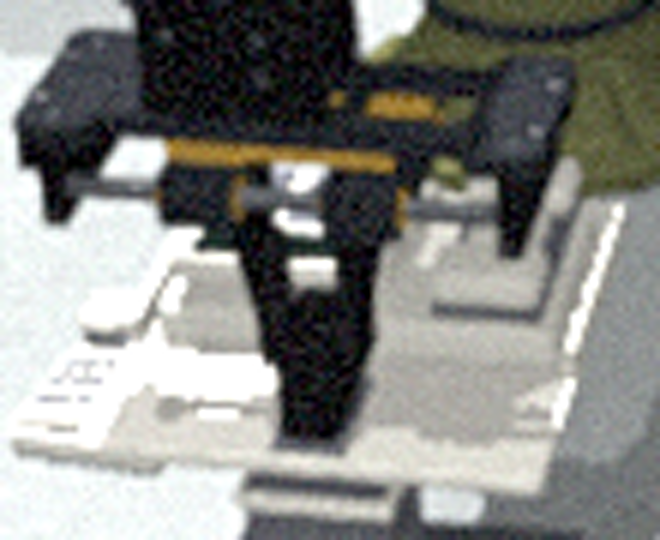

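Request:
drive_tool([
  [[0, 0, -0.007, 0, 255], [0, 0, -0.007, 0, 255]],
])

```text
time: 10.82
position: [0.5214, -0.1032, 0.1576]
tool_rot: [2.464, 1.948, -0.002]
ft_force: [1.6, -5.9, -7.5]
grip_width: 0.248
```

Request:
drive_tool([
  [[0, 0, -0.007, 0, 255], [0, 0, -0.007, 0, 255]],
])

```text
time: 11.08
position: [0.5214, -0.1032, 0.1596]
tool_rot: [2.463, 1.948, -0.002]
ft_force: [2.4, -5.0, -7.0]
grip_width: 0.25
```

Request:
drive_tool([
  [[0, 0, -0.007, 0, 255], [0, 0, -0.007, 0, 255]],
])

```text
time: 11.32
position: [0.5214, -0.1032, 0.1617]
tool_rot: [2.464, 1.948, -0.002]
ft_force: [2.6, -6.1, -6.3]
grip_width: 0.246
```

Request:
drive_tool([
  [[0, 0, -0.007, 0, 255], [0, 0, -0.007, 0, 255]],
])

```text
time: 11.58
position: [0.5214, -0.1032, 0.1638]
tool_rot: [2.463, 1.948, -0.002]
ft_force: [1.6, -4.6, -7.6]
grip_width: 0.248
```

Request:
drive_tool([
  [[0, 0, -0.007, 0, 255], [0, 0, -0.007, 0, 255]],
])

```text
time: 11.82
position: [0.5214, -0.1032, 0.1657]
tool_rot: [2.463, 1.948, -0.002]
ft_force: [2.6, -6.4, -9.2]
grip_width: 0.25
```

Request:
drive_tool([
  [[0, 0, -0.007, 0, 255], [0, 0, -0.007, 0, 255]],
])

```text
time: 12.08
position: [0.5214, -0.1033, 0.1669]
tool_rot: [2.463, 1.948, -0.003]
ft_force: [5.3, -5.1, -14.6]
grip_width: 0.243
```

Request:
drive_tool([
  [[0, 0, -0.004, 0, 255], [0, 0, -0.004, 0, 255]],
])

```text
time: 12.32
position: [0.5214, -0.1032, 0.1676]
tool_rot: [2.463, 1.948, -0.003]
ft_force: [5.9, -6.4, -16.8]
grip_width: 0.25
```

Request:
drive_tool([
  [[0, 0, -0.004, 0, 255], [0, 0, -0.004, 0, 255]],
])

```text
time: 12.58
position: [0.5213, -0.1033, 0.1687]
tool_rot: [2.463, 1.948, -0.003]
ft_force: [6.8, -5.3, -16.8]
grip_width: 0.246
```

Request:
drive_tool([
  [[0, 0, -0.004, 0, 255], [0, 0, -0.004, 0, 255]],
])

```text
time: 12.82
position: [0.5214, -0.1033, 0.1698]
tool_rot: [2.463, 1.948, -0.003]
ft_force: [6.2, -6.2, -17.4]
grip_width: 0.246
```

Request:
drive_tool([
  [[0, 0, -0.004, 0, 255], [0, 0, -0.004, 0, 255]],
])

```text
time: 13.08
position: [0.5213, -0.1033, 0.1709]
tool_rot: [2.463, 1.948, -0.004]
ft_force: [5.6, -6.1, -18.5]
grip_width: 0.248
```

Request:
drive_tool([
  [[0, 0, -0.004, 0, 255], [0, 0, -0.004, 0, 255]],
])

```text
time: 13.32
position: [0.5214, -0.1033, 0.1727]
tool_rot: [2.463, 1.948, -0.003]
ft_force: [4.9, -6.0, -13.7]
grip_width: 0.252
```

Request:
drive_tool([
  [[0, 0, -0.004, 0, 255], [0, 0, -0.004, 0, 255]],
])

```text
time: 13.58
position: [0.5214, -0.1032, 0.1751]
tool_rot: [2.464, 1.948, -0.002]
ft_force: [2.5, -5.5, -6.0]
grip_width: 0.247
```

Request:
drive_tool([
  [[0, 0, -0.004, 0, 255], [0, 0, -0.004, 0, 255]],
])

```text
time: 13.82
position: [0.5214, -0.1033, 0.1764]
tool_rot: [2.464, 1.948, -0.002]
ft_force: [1.1, -5.4, -7.5]
grip_width: 0.248
```

Request:
drive_tool([
  [[0, 0, -0.004, 0, 255], [0, 0, -0.004, 0, 255]],
])

```text
time: 14.08
position: [0.5214, -0.1032, 0.1775]
tool_rot: [2.464, 1.948, -0.002]
ft_force: [2.3, -6.1, -8.1]
grip_width: 0.25
```

Request:
drive_tool([
  [[0, 0, -0.004, 0, 255], [0, 0, -0.004, 0, 255]],
])

```text
time: 14.32
position: [0.5214, -0.1032, 0.1787]
tool_rot: [2.464, 1.948, -0.002]
ft_force: [3.0, -5.4, -8.6]
grip_width: 0.249
```

```bash
python3 - <<'E'
from h import *
np.set_printoptions(precision=4,suppress=True)
s=ctrl.get_state();print(s['position'],s['ft_force'])
save('wrist','w10');save('scene','s10')
f=6;a=cv2.imread('pics/s10.png')[110:220,215:325];a=np.clip(a.astype(float)*1.8,0,255).astype(np.uint8);cv2.imwrite('pics/s10c.png',cv2.resize(a,None,fx=f,fy=f*.9,interpolation=cv2.INTER_CUBIC))
for n in('w8','w10'):
  a=cv2.imread(f'pics/{n}.png')[150:320,180:460];a=np.clip(a.astype(float)*2,0,255).astype(np.uint8)
  cv2.imwrite(f'pics/{n}d.png',a)
A=np.vstack([cv2.imread('pics/w8d.png'),cv2.imread('pics/w10d.png')]);cv2.imwrite('pics/cmp.png',cv2.resize(A,None,fx=1.75,fy=1.75))
E
```

```text
[ 0.5214 -0.1032  0.1787] [ 2.9648 -5.3607 -8.5752]
```

View pics/s10c.png

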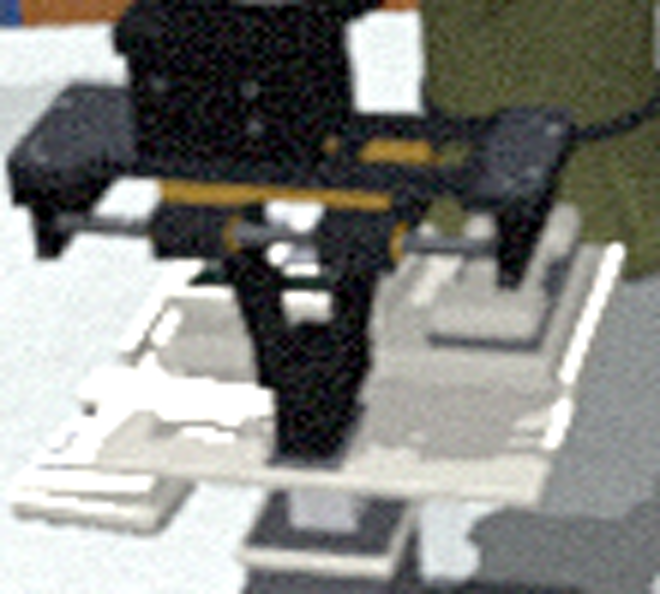

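View pics/cmp.png

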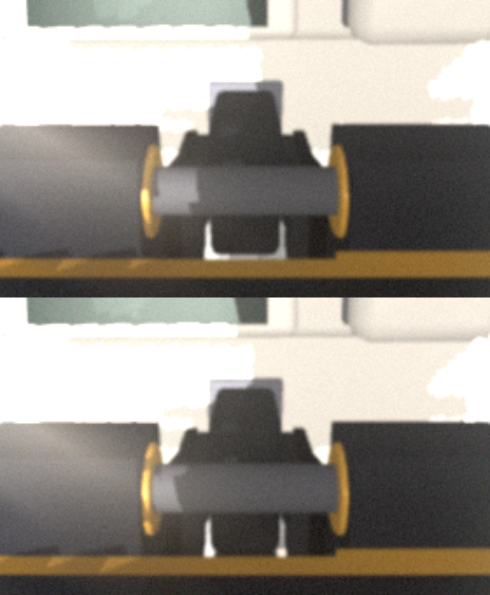

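Request:
drive_tool([
  [[0, 0, -0.004, 0, 255], [0, 0, -0.004, 0, 255]],
])

```text
time: 14.68
position: [0.5214, -0.1033, 0.1797]
tool_rot: [2.464, 1.948, -0.002]
ft_force: [3.1, -5.0, -10.0]
grip_width: 0.243
```

Request:
drive_tool([
  [[0, 0, -0.004, 0, 255], [0, 0, -0.004, 0, 255]],
])

```text
time: 14.92
position: [0.5213, -0.1032, 0.1801]
tool_rot: [2.463, 1.948, -0.003]
ft_force: [5.0, -5.8, -14.0]
grip_width: 0.252
```

Request:
drive_tool([
  [[0, 0, -0.004, 0, 255], [0, 0, -0.004, 0, 255]],
])

```text
time: 15.18
position: [0.5213, -0.1032, 0.1809]
tool_rot: [2.463, 1.948, -0.003]
ft_force: [5.8, -5.1, -14.9]
grip_width: 0.245
```

Request:
drive_tool([
  [[0, 0, -0.004, 0, 255], [0, 0, -0.004, 0, 255]],
])

```text
time: 15.42
position: [0.5213, -0.1032, 0.1819]
tool_rot: [2.463, 1.948, -0.004]
ft_force: [6.0, -6.3, -17.2]
grip_width: 0.245
```

Request:
drive_tool([
  [[0, 0, -0.004, 0, 255], [0, 0, -0.004, 0, 255]],
])

```text
time: 15.68
position: [0.5213, -0.1033, 0.1829]
tool_rot: [2.463, 1.948, -0.004]
ft_force: [6.7, -6.8, -18.2]
grip_width: 0.252
```

Request:
drive_tool([
  [[0, 0, -0.004, 0, 255], [0, 0, -0.004, 0, 255]],
])

```text
time: 15.92
position: [0.5213, -0.1032, 0.1841]
tool_rot: [2.463, 1.948, -0.004]
ft_force: [6.0, -6.6, -18.0]
grip_width: 0.249
```

Request:
drive_tool([
  [[0, 0, -0.004, 0, 255], [0, 0, -0.004, 0, 255]],
])

```text
time: 16.18
position: [0.5213, -0.1032, 0.1852]
tool_rot: [2.463, 1.948, -0.004]
ft_force: [6.8, -5.8, -17.7]
grip_width: 0.249
```

Request:
drive_tool([
  [[0, 0, -0.004, 0, 255], [0, 0, -0.004, 0, 255]],
])

```text
time: 16.42
position: [0.5213, -0.1032, 0.1871]
tool_rot: [2.463, 1.948, -0.003]
ft_force: [4.7, -6.5, -13.6]
grip_width: 0.247
```

Request:
drive_tool([
  [[0, 0, -0.004, 0, 255], [0, 0, -0.004, 0, 255]],
])

```text
time: 16.68
position: [0.5214, -0.1032, 0.1898]
tool_rot: [2.464, 1.948, -0.002]
ft_force: [1.2, -5.9, -6.0]
grip_width: 0.25
```

Request:
drive_tool([
  [[0, 0, -0.004, 0, 255], [0, 0, -0.008, 0, 255], [0, 0, -0.012, 0, 255], [0, 0, -0.012, 0, 255]],
])

```text
time: 17.18
position: [0.5214, -0.1032, 0.1931]
tool_rot: [2.464, 1.948, -0.002]
ft_force: [3.1, -4.8, -7.9]
grip_width: 0.248
```

Request:
drive_tool([
  [[0, 0, -0.004, 0, 255], [0, 0, -0.008, 0, 255], [0, 0, -0.008, 0, 255]],
])

```text
time: 17.55
position: [0.5213, -0.1033, 0.1943]
tool_rot: [2.464, 1.948, -0.003]
ft_force: [5.1, -6.6, -14.3]
grip_width: 0.246
```

Request:
drive_tool([
  [[0, 0, -0.004, 0, 255], [0, 0, -0.004, 0, 255]],
])

```text
time: 17.8
position: [0.5213, -0.1032, 0.1952]
tool_rot: [2.463, 1.948, -0.004]
ft_force: [5.6, -6.1, -15.7]
grip_width: 0.248
```

Request:
drive_tool([
  [[0, 0, -0.004, 0, 255], [0, 0, -0.004, 0, 255]],
])

```text
time: 18.05
position: [0.5213, -0.1033, 0.1961]
tool_rot: [2.463, 1.948, -0.004]
ft_force: [6.5, -5.5, -16.8]
grip_width: 0.252
```

Request:
drive_tool([
  [[0, 0, -0.004, 0, 255], [0, 0, -0.004, 0, 255]],
])

```text
time: 18.3
position: [0.5213, -0.1033, 0.1972]
tool_rot: [2.464, 1.948, -0.004]
ft_force: [6.8, -6.5, -17.6]
grip_width: 0.248
```

Request:
drive_tool([
  [[0, 0, -0.004, 0, 255], [0, 0, -0.004, 0, 255]],
])

```text
time: 18.55
position: [0.5213, -0.1033, 0.1982]
tool_rot: [2.464, 1.948, -0.004]
ft_force: [7.4, -6.2, -18.6]
grip_width: 0.252
```

Request:
drive_tool([
  [[0, 0, -0.004, 0, 255], [0, 0, -0.004, 0, 255]],
])

```text
time: 18.8
position: [0.5213, -0.1032, 0.1993]
tool_rot: [2.463, 1.948, -0.004]
ft_force: [7.6, -6.8, -19.4]
grip_width: 0.246
```

Request:
drive_tool([
  [[0, 0, -0.004, 0, 255], [0, 0, -0.004, 0, 255]],
])

```text
time: 19.05
position: [0.5213, -0.1032, 0.2021]
tool_rot: [2.464, 1.948, -0.003]
ft_force: [2.7, -5.4, -7.9]
grip_width: 0.251
```

Request:
drive_tool([
  [[0, 0, 0, 0, 255], [0, 0, 0.002, 0, 255]],
])

```text
time: 19.3
position: [0.5214, -0.1033, 0.2025]
tool_rot: [2.464, 1.948, -0.002]
ft_force: [1.7, -4.4, -3.9]
grip_width: 0.249
```

Request:
drive_tool([
  [[0, 0, 0.002, 0, 255], [0, 0, 0.003, 0, 255]],
])

```text
time: 19.55
position: [0.5214, -0.1032, 0.2021]
tool_rot: [2.464, 1.948, -0.002]
ft_force: [-0.3, -4.8, -2.6]
grip_width: 0.247
```

Request:
drive_tool([
  [[0, 0, 0.002, 0, 255], [0, 0, 0.003, 0, 255]],
])

```text
time: 19.8
position: [0.5214, -0.1032, 0.2017]
tool_rot: [2.464, 1.948, -0.001]
ft_force: [-1.9, -4.4, 0.2]
grip_width: 0.249
```

Request:
drive_tool([
  [[0, 0, 0.002, 0, 255], [0, 0, 0.003, 0, 255], [0, 0, 0.003, 0, 255]],
])

```text
time: 20.18
position: [0.5214, -0.1032, 0.1998]
tool_rot: [2.464, 1.948, -0.002]
ft_force: [1.6, -5.2, -5.8]
grip_width: 0.247
```

Request:
drive_tool([
  [[0, 0, 0.002, 0, 255], [0, 0, 0.003, 0, 255], [0, 0, 0.003, 0, 255]],
])

```text
time: 20.55
position: [0.5214, -0.1032, 0.1986]
tool_rot: [2.464, 1.948, -0.002]
ft_force: [1.9, -5.6, -6.3]
grip_width: 0.246
```

Request:
drive_tool([
  [[0, 0, 0.002, 0, 255], [0, 0, 0.003, 0, 255], [0, 0, 0.003, 0, 255]],
])

```text
time: 20.92
position: [0.5214, -0.1032, 0.1978]
tool_rot: [2.464, 1.948, -0.002]
ft_force: [2.2, -6.0, -7.3]
grip_width: 0.248
```

Request:
drive_tool([
  [[0, 0, 0.002, 0, 255], [0, 0, 0.003, 0, 255], [0, 0, 0.003, 0, 255]],
])

```text
time: 21.3
position: [0.5214, -0.1032, 0.1969]
tool_rot: [2.464, 1.948, -0.002]
ft_force: [1.3, -5.9, -7.7]
grip_width: 0.247
```

Request:
drive_tool([
  [[0, 0, 0.002, 0, 255], [0, 0, 0.003, 0, 255], [0, 0, 0.003, 0, 255]],
])

```text
time: 21.68
position: [0.5214, -0.1032, 0.1959]
tool_rot: [2.464, 1.948, -0.002]
ft_force: [2.7, -5.0, -7.3]
grip_width: 0.246
```

Request:
drive_tool([
  [[0, 0, -0.004, 0, 255], [0, 0, -0.004, 0, 255]],
])

```text
time: 21.92
position: [0.5213, -0.1033, 0.1962]
tool_rot: [2.464, 1.948, -0.003]
ft_force: [4.0, -6.5, -13.3]
grip_width: 0.248
```

Request:
drive_tool([
  [[0, 0, -0.004, 0, 255], [0, 0, -0.004, 0, 255]],
])

```text
time: 22.18
position: [0.5213, -0.1033, 0.1967]
tool_rot: [2.463, 1.948, -0.004]
ft_force: [5.9, -5.8, -16.3]
grip_width: 0.245
```

Request:
drive_tool([
  [[0, 0, -0.004, 0, 255], [0, 0, -0.004, 0, 255]],
])

```text
time: 22.42
position: [0.5213, -0.1032, 0.1976]
tool_rot: [2.464, 1.948, -0.004]
ft_force: [6.7, -6.5, -17.8]
grip_width: 0.246
```

Request:
drive_tool([
  [[0, 0, -0.004, 0, 255], [0, 0, -0.004, 0, 255]],
])

```text
time: 22.68
position: [0.5213, -0.1032, 0.1986]
tool_rot: [2.463, 1.948, -0.004]
ft_force: [5.6, -6.6, -18.3]
grip_width: 0.244
```

Request:
drive_tool([
  [[0, 0, -0.004, 0, 255], [0, 0, -0.004, 0, 255]],
])

```text
time: 22.92
position: [0.5213, -0.1032, 0.1999]
tool_rot: [2.463, 1.948, -0.004]
ft_force: [6.6, -6.4, -18.4]
grip_width: 0.245
```

Request:
drive_tool([
  [[0, 0, -0.004, 0, 255], [0, 0, -0.004, 0, 255]],
])

```text
time: 23.18
position: [0.5214, -0.1032, 0.2028]
tool_rot: [2.464, 1.948, -0.003]
ft_force: [1.7, -6.1, -8.5]
grip_width: 0.243
```

Request:
drive_tool([
  [[0, 0, -0.003, 0, 255], [0, 0, -0.003, 0, 255]],
])

```text
time: 23.42
position: [0.5214, -0.1032, 0.204]
tool_rot: [2.464, 1.948, -0.002]
ft_force: [2.4, -4.7, -7.2]
grip_width: 0.25
```

Request:
drive_tool([
  [[0, 0, -0.003, 0, 255], [0, 0, -0.003, 0, 255]],
])

```text
time: 23.68
position: [0.5214, -0.1032, 0.2048]
tool_rot: [2.464, 1.948, -0.002]
ft_force: [2.3, -5.5, -8.4]
grip_width: 0.25
```

Request:
drive_tool([
  [[0, 0, 0.002, 0, 255], [0, 0, 0.003, 0, 255]],
])

```text
time: 23.92
position: [0.5214, -0.1033, 0.2041]
tool_rot: [2.464, 1.948, -0.002]
ft_force: [1.1, -5.5, -6.8]
grip_width: 0.252
```

Request:
drive_tool([
  [[0, 0, 0.002, 0, 255], [0, 0, 0.003, 0, 255]],
])

```text
time: 24.18
position: [0.5214, -0.1032, 0.2037]
tool_rot: [2.464, 1.948, -0.002]
ft_force: [1.0, -4.9, -3.2]
grip_width: 0.244
```

Request:
drive_tool([
  [[0, 0, 0.002, 0, 255], [0, 0, 0.003, 0, 255]],
])

```text
time: 24.42
position: [0.5214, -0.1032, 0.2036]
tool_rot: [2.464, 1.948, -0.001]
ft_force: [-1.1, -4.6, 1.5]
grip_width: 0.248
```

Request:
drive_tool([
  [[0, 0, 0.002, 0, 255], [0, 0, 0.002, 0, 255]],
])

```text
time: 24.68
position: [0.5214, -0.1032, 0.2035]
tool_rot: [2.464, 1.948, -0.001]
ft_force: [-2.1, -5.2, 3.2]
grip_width: 0.248
```

Request:
drive_tool([
  [[0, 0, 0.001, 0, 255], [0, 0, 0.002, 0, 255], [0, 0, 0.002, 0, 255]],
])

```text
time: 25.05
position: [0.5214, -0.1032, 0.2034]
tool_rot: [2.464, 1.948, -0.0]
ft_force: [-4.3, -4.7, 5.2]
grip_width: 0.25
```

Request:
drive_tool([
  [[0, 0, 0.001, 0, 255], [0, 0, 0.002, 0, 255], [0, 0, 0.002, 0, 255]],
])

```text
time: 25.42
position: [0.5215, -0.1032, 0.2033]
tool_rot: [2.464, 1.948, 0.0]
ft_force: [-4.9, -3.9, 9.0]
grip_width: 0.248
```

Request:
drive_tool([
  [[0, 0, -0.002, 0, 255], [0, 0, -0.004, 0, 255], [0, 0, -0.004, 0, 255]],
])

```text
time: 25.8
position: [0.5214, -0.1032, 0.2035]
tool_rot: [2.464, 1.948, -0.0]
ft_force: [-1.7, -3.8, 2.4]
grip_width: 0.249
```

Request:
drive_tool([
  [[0, 0, 0, 0, 170], [0, 0, 0, 0, 150], [0, 0, 0, 0, 100], [0, 0, 0, 0, 80], [0, 0, 0, 0, 80]],
], grip_force=20)

```text
time: 26.42
position: [0.5216, -0.1021, 0.2028]
tool_rot: [-2.463, -1.949, -0.0]
ft_force: [-0.6, -0.6, 0.2]
grip_width: 0.644
```

```bash
python3 - <<'E'
from h import *
s=ctrl.get_state();print(s['time'],s['position'],s['ft_force'],s['grip_width'])
save('wrist','w11');save('scene','s11')
f=6;a=cv2.imread('pics/s11.png')[100:220,215:325];a=np.clip(a.astype(float)*1.8,0,255).astype(np.uint8);cv2.imwrite('pics/s11c.png',cv2.resize(a,None,fx=5,fy=5,interpolation=cv2.INTER_CUBIC))
E
```

```text
26.425 [ 0.52161497 -0.10214806  0.2028062 ] [-0.57243904 -0.62834441  0.24143608] 0.6443873050483273
```

View pics/s11c.png

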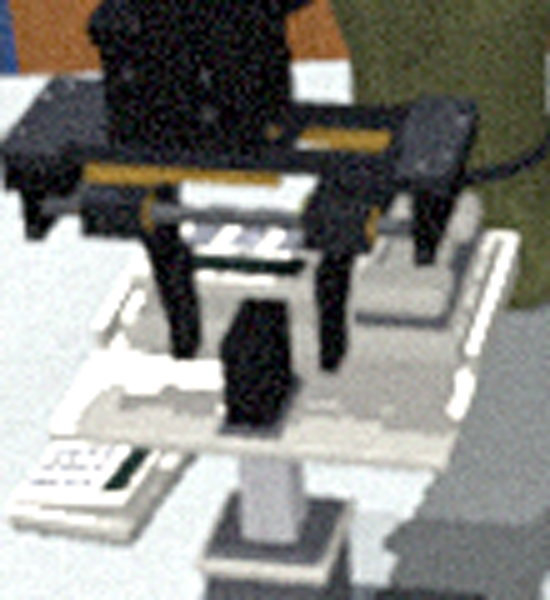

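View pics/w11.png

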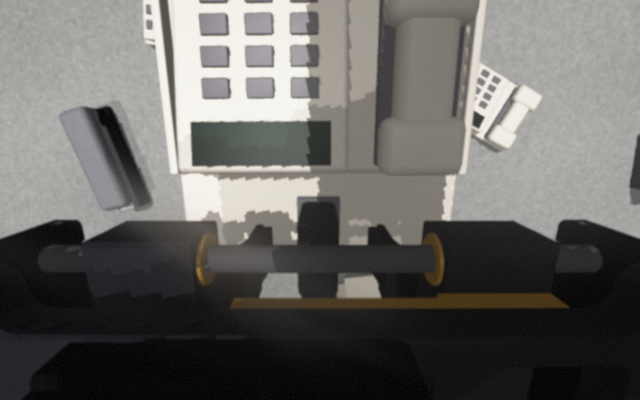

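Request:
drive_tool([
  [[0, 0, -0.03, 0, 60], [0, 0, -0.08, 0, 60], [0, 0, -0.16, 0, 60], [0, 0, -0.24, 0, 60], [0, 0, -0.3, 0, 60], [0, 0, -0.3, 0, 60]],
])

```text
time: 27.28
position: [0.5225, -0.1026, 0.2946]
tool_rot: [2.462, 1.948, 0.004]
ft_force: [0.3, -0.2, -0.5]
grip_width: 0.765
```

```bash
python3 - <<'E'
from h import *
np.set_printoptions(precision=4,suppress=True)
s=ctrl.get_state();print(s['time'],s['position'],s['ft_force'])
c=np.array([.5169,-.1004]);ex=np.array([.9732,-.2298]);ey=np.array([.2298,.9732])
for th in (36,34,20,10,0):
  t=np.radians(th);r=.06+.072*np.cos(t)-.006*np.sin(t);z=.07+.072*np.sin(t)+.006*np.cos(t)
  print(th,r,z,c+ex*r-ey*.0015)
X=np.r_[c+ex*.119-ey*.0015,.29];print(mv(X,-.232))
save('scene','s12')
cv2.imwrite('pics/s12c.png',cv2.resize(cv2.imread('pics/s12.png')[100:285,205:345],None,fx=3.2,fy=3.2,interpolation=cv2.INTER_CUBIC))
E
```

```text
27.275 [ 0.5225 -0.1026  0.2946] [ 0.2724 -0.1986 -0.4957]
36 0.11472251208124137 0.11717464013130777 [ 0.6282 -0.1282]
34 0.11633554780313851 0.11523611448522403 [ 0.6298 -0.1286]
20 0.1256057478366314 0.1002636060441636 [ 0.6388 -0.1307]
10 0.12986426915087737 0.08841151531009224 [ 0.6429 -0.1317]
0 0.132 0.07600000000000001 [ 0.645  -0.1322]
[np.float64(-0.0019), np.float64(0.3767), np.float64(0.0166), np.float64(-0.0)]
```

View pics/s12c.png

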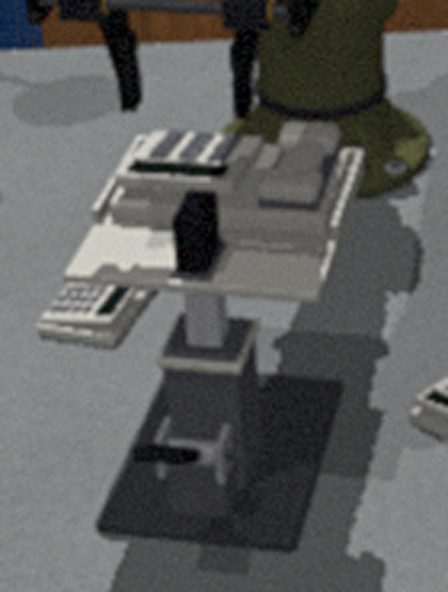

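Request:
drive_tool([
  [[0, 0.1, 0, 0, 120], [0, 0.2, 0, 0, 180], [0, 0.3, 0, 0, 255], [-0.002, 0.37, 0, 0, 255], [-0.002, 0.37, 0.1, 0, 255], [-0.002, 0.37, 0.2, 0, 255], [-0.002, 0.37, 0.27, 0, 255], [-0.002, 0.37, 0.27, 0, 255]],
])

```text
time: 28.32
position: [0.6277, -0.1279, 0.2088]
tool_rot: [-2.461, -1.947, 0.006]
ft_force: [-0.1, -0.4, -0.2]
grip_width: 0.015
```

```bash
python3 - <<'E'
from h import *
np.set_printoptions(precision=4,suppress=True)
s=ctrl.get_state();print(s['time'],s['position'],s['ft_force'],s['grip_width'])
save('scene','s13');save('wrist','w13')
cv2.imwrite('pics/s13c.png',cv2.resize(cv2.imread('pics/s13.png')[100:285,195:345],None,fx=3.2,fy=3.2,interpolation=cv2.INTER_CUBIC))
a=cv2.imread('pics/w13.png')
cv2.imwrite('pics/w13c.png',np.clip(a.astype(float)*1.7,0,255).astype(np.uint8))
E
```

```text
28.325 [ 0.6277 -0.1279  0.2088] [-0.115  -0.4419 -0.1535] 0.015394492183631639
```

View pics/s13c.png

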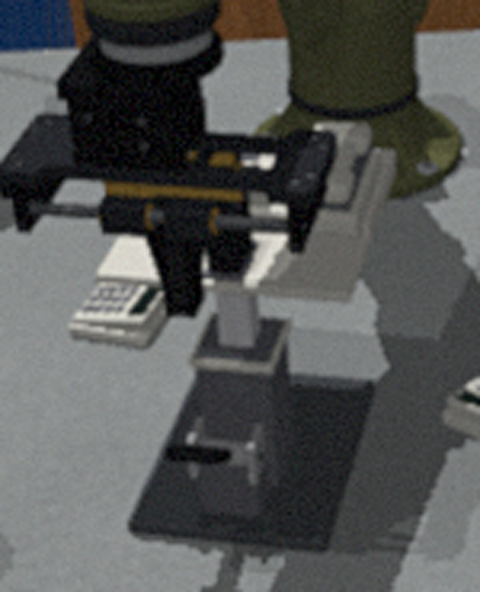

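View pics/w13c.png

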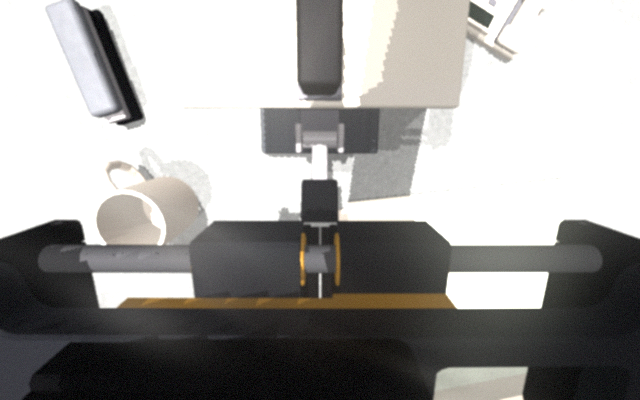

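```bash
python3 - <<'E'
from h import *
np.set_printoptions(precision=4,suppress=True)
W=load('w13');S=load('s13')
for u,v in((319.5,181),(319.5,201),(319.5,222)):print(atz(W,u,v,.1155))
print('pad',tri((W,319.5,201),(S,195+198/3.2-.3,100+454/3.2-.3)))
print('pad2',tri((load('top0'),290+322/4-.375,125+108/4-.375),(S,195+198/3.2-.3,100+454/3.2-.3)))
print('hinge',atz(W,320,137,.075))
s=ctrl.get_state();R=Ro.from_rotvec(s['tool_rot']).as_matrix()
X=tri((S,195+183/3.2-.3,100+315/3.2-.3),(W,320,232))[0];print('tip',X,R.T@(X-s['position']))
print(proj(S,s['position']),[(proj(S,s['position']+R@[0,0,z])[0]-195)*3.2 for z in(-.015,0,.014)],[(proj(S,s['position']+R@[0,0,z])[1]-100)*3.2 for z in(-.015,0,.014)])
E
```

```text
[ 0.6126 -0.1243  0.1155]
[ 0.6319 -0.1288  0.1155]
[ 0.6528 -0.1338  0.1155]
pad (array([ 0.6322, -0.1303,  0.1145]), [np.float64(0.0014372044713372935), np.float64(0.0014372044713372644)])
pad2 (array([ 0.6335, -0.1308,  0.1156]), [np.float64(0.0008114874359742392), np.float64(0.0008114874359743226)])
hinge [ 0.5736 -0.1146  0.075 ]
tip [ 0.6254 -0.1295  0.2221] [-0.0019 -0.0037 -0.0102]
(np.float64(254.03602684856835), np.float64(203.394017605758)) [np.float64(186.76781043357406), np.float64(188.91528591541874), np.float64(190.88867376351047)] [np.float64(311.2951174117345), np.float64(330.8608563384256), np.float64(348.82625018277935)]
```

Request:
drive_tool([
  [[0, 0.015, 0.06, 0, 255], [0, 0.015, 0.12, 0, 255], [0, 0.015, 0.18, 0, 255], [0, 0.015, 0.22, 0, 255], [0, 0.015, 0.245, 0, 255], [0, 0.015, 0.245, 0, 255]],
])

```text
time: 29.18
position: [0.6336, -0.1295, 0.1379]
tool_rot: [-2.463, -1.949, 0.001]
ft_force: [0.4, -0.1, 0.7]
grip_width: 0.007
```

Request:
drive_tool([
  [[0, 0, 0.01, 0, 255], [0, 0, 0.02, 0, 255], [0, 0, 0.03, 0, 255], [0, 0, 0.03, 0, 255]],
])

```text
time: 29.68
position: [0.6337, -0.1295, 0.1291]
tool_rot: [-2.463, -1.949, 0.0]
ft_force: [0.1, -0.7, 0.4]
grip_width: 0.008
```

Request:
drive_tool([
  [[0, 0, 0.01, 0, 255], [0, 0, 0.02, 0, 255], [0, 0, 0.03, 0, 255], [0, 0, 0.03, 0, 255]],
])

```text
time: 30.18
position: [0.6336, -0.1295, 0.1199]
tool_rot: [-2.463, -1.949, 0.001]
ft_force: [-0.1, -0.0, 0.3]
grip_width: 0.001
```

Request:
drive_tool([
  [[0, 0, 0.01, 0, 255], [0, 0, 0.02, 0, 255], [0, 0, 0.03, 0, 255], [0, 0, 0.03, 0, 255]],
])

```text
time: 30.68
position: [0.6337, -0.1294, 0.111]
tool_rot: [-2.463, -1.949, 0.001]
ft_force: [0.1, 0.6, -1.1]
grip_width: 0.001
```

Request:
drive_tool([
  [[0, 0, 0.01, 0, 255], [0, 0, 0.02, 0, 255], [0, 0, 0.02, 0, 255]],
])

```text
time: 31.05
position: [0.634, -0.1296, 0.1054]
tool_rot: [2.464, 1.949, 0.0]
ft_force: [-0.3, -0.0, 1.3]
grip_width: 0.005
```

```bash
python3 - <<'E'
from h import *
s=ctrl.get_state();print(s['time'],s['position'],s['ft_force'])
save('scene','s14')
cv2.imwrite('pics/s14c.png',np.clip(1.8*cv2.resize(cv2.imread('pics/s14.png')[150:285,195:345],None,fx=4,fy=4,interpolation=cv2.INTER_CUBIC).astype(float),0,255).astype(np.uint8))
E
```

```text
31.05 [ 0.63399959 -0.12961322  0.10543201] [-0.27496172 -0.04016407  1.30253673]
```

View pics/s14c.png

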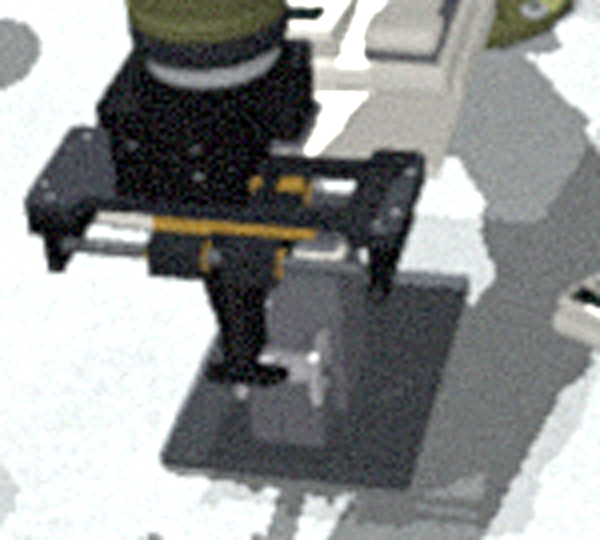

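Request:
drive_tool([
  [[0, 0.003, 0.005, 0, 255], [0, 0.006, 0.01, 0, 255], [0, 0.009, 0.015, 0, 255], [0, 0.012, 0.02, 0, 255]],
])

```text
time: 31.6
position: [0.6376, -0.1304, 0.0994]
tool_rot: [2.463, 1.949, 0.0]
ft_force: [0.2, -0.3, 2.8]
grip_width: 0.007
```

Request:
drive_tool([
  [[0, 0.003, 0.005, 0, 255], [0, 0.006, 0.01, 0, 255], [0, 0.009, 0.015, 0, 255], [0, 0.012, 0.02, 0, 255]],
])

```text
time: 32.1
position: [0.641, -0.1312, 0.0933]
tool_rot: [2.464, 1.949, 0.0]
ft_force: [0.0, 0.1, 2.0]
grip_width: 0.004
```

Request:
drive_tool([
  [[0, 0.002, 0.005, 0, 255], [0, 0.004, 0.01, 0, 255], [0, 0.006, 0.015, 0, 255], [0, 0.008, 0.02, 0, 255]],
])

```text
time: 32.6
position: [0.6433, -0.1318, 0.0873]
tool_rot: [2.464, 1.949, 0.0]
ft_force: [1.5, -0.8, 2.7]
grip_width: 0.006
```

Request:
drive_tool([
  [[0, 0.002, 0.005, 0, 255], [0, 0.003, 0.01, 0, 255], [0, 0.005, 0.015, 0, 255], [0, 0.006, 0.02, 0, 255]],
])

```text
time: 33.1
position: [0.6451, -0.1322, 0.0813]
tool_rot: [2.464, 1.949, 0.0]
ft_force: [0.7, -0.0, 2.9]
grip_width: 0.008
```

Request:
drive_tool([
  [[0, 0.001, 0.005, 0, 255], [0, 0.003, 0.01, 0, 255], [0, 0.004, 0.015, 0, 255], [0, 0.004, 0.02, 0, 255]],
])

```text
time: 33.6
position: [0.6462, -0.1324, 0.0753]
tool_rot: [2.464, 1.949, 0.0]
ft_force: [1.7, -0.8, 3.3]
grip_width: 0.005
```

Request:
drive_tool([
  [[0, 0, 0.004, 0, 255], [0, 0, 0.008, 0, 255], [0, 0, 0.008, 0, 255]],
])

```text
time: 33.98
position: [0.6459, -0.1324, 0.0727]
tool_rot: [-2.463, -1.949, 0.0]
ft_force: [0.1, -0.4, 2.0]
grip_width: 0.007
```

Now smaller steps until the stop is felt.

Request:
drive_tool([
  [[0, 0, 0.004, 0, 255], [0, 0, 0.008, 0, 255], [0, 0, 0.008, 0, 255]],
])

```text
time: 34.35
position: [0.6461, -0.1324, 0.0704]
tool_rot: [-2.463, -1.949, 0.0]
ft_force: [1.1, -0.1, 1.9]
grip_width: 0.009
```

Request:
drive_tool([
  [[0, 0, 0.003, 0, 255], [0, 0, 0.005, 0, 255], [0, 0, 0.005, 0, 255]],
])

```text
time: 34.72
position: [0.6461, -0.1324, 0.069]
tool_rot: [-2.464, -1.949, -0.0]
ft_force: [1.2, 0.3, 3.3]
grip_width: 0.003
```

Request:
drive_tool([
  [[0, 0, 0.003, 0, 255], [0, 0, 0.005, 0, 255], [0, 0, 0.005, 0, 255]],
])

```text
time: 35.1
position: [0.646, -0.1324, 0.0675]
tool_rot: [-2.463, -1.949, 0.0]
ft_force: [1.4, -0.1, 2.5]
grip_width: 0.003
```

Request:
drive_tool([
  [[0, 0, 0.003, 0, 255], [0, 0, 0.005, 0, 255], [0, 0, 0.005, 0, 255]],
])

```text
time: 35.48
position: [0.6461, -0.1324, 0.066]
tool_rot: [-2.464, -1.949, 0.0]
ft_force: [1.9, 0.2, 2.3]
grip_width: 0.008
```

Request:
drive_tool([
  [[0, 0, 0.003, 0, 255], [0, 0, 0.005, 0, 255], [0, 0, 0.005, 0, 255]],
])

```text
time: 35.85
position: [0.646, -0.1324, 0.0645]
tool_rot: [-2.464, -1.949, 0.0]
ft_force: [1.3, -0.2, 3.1]
grip_width: 0.006
```

Request:
drive_tool([
  [[0, 0, 0.003, 0, 255], [0, 0, 0.005, 0, 255], [0, 0, 0.005, 0, 255]],
])

```text
time: 36.22
position: [0.6461, -0.1324, 0.063]
tool_rot: [-2.464, -1.949, 0.0]
ft_force: [0.8, -1.1, 3.1]
grip_width: 0.005
```

Request:
drive_tool([
  [[0, 0, 0.003, 0, 255], [0, 0, 0.005, 0, 255], [0, 0, 0.005, 0, 255]],
])

```text
time: 36.6
position: [0.646, -0.1324, 0.0615]
tool_rot: [-2.464, -1.949, 0.0]
ft_force: [1.9, 0.2, 2.9]
grip_width: 0.001
```

Request:
drive_tool([
  [[0, 0, 0.003, 0, 255], [0, 0, 0.005, 0, 255], [0, 0, 0.005, 0, 255]],
])

```text
time: 36.98
position: [0.6461, -0.1324, 0.06]
tool_rot: [-2.464, -1.949, 0.0]
ft_force: [2.0, -0.2, 2.2]
grip_width: 0.006
```

Request:
drive_tool([
  [[0, 0, 0.003, 0, 255], [0, 0, 0.005, 0, 255], [0, 0, 0.005, 0, 255]],
])

```text
time: 37.35
position: [0.6461, -0.1324, 0.0585]
tool_rot: [-2.464, -1.949, 0.0]
ft_force: [1.6, -1.2, 2.5]
grip_width: 0.006
```

```bash
python3 - <<'E'
from h import *
s=ctrl.get_state();print(s['time'],s['position'],s['ft_force'])
save('scene','s15')
cv2.imwrite('pics/s15c.png',np.clip(1.8*cv2.resize(cv2.imread('pics/s15.png')[150:285,195:345],None,fx=4,fy=4,interpolation=cv2.INTER_CUBIC).astype(float),0,255).astype(np.uint8))
E
```

```text
37.35 [ 0.64609868 -0.13240085  0.05847113] [ 1.63168927 -1.22868696  2.47677757]
```

View pics/s15c.png

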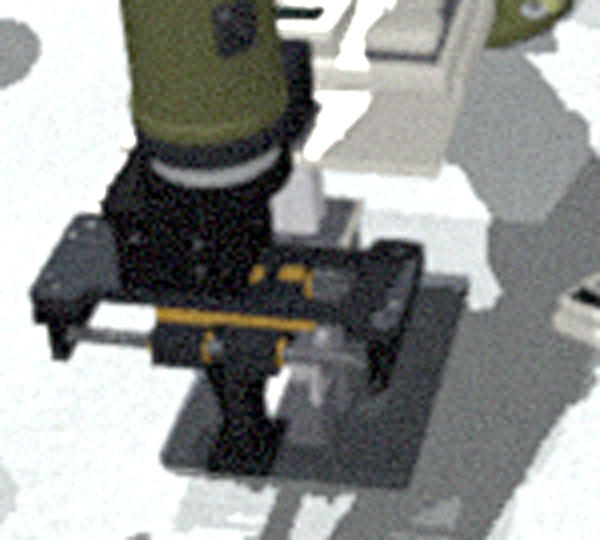

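Request:
drive_tool([
  [[0, 0, 0.003, 0, 255], [0, 0, 0.005, 0, 255], [0, 0, 0.005, 0, 255]],
])

```text
time: 37.78
position: [0.6461, -0.1324, 0.057]
tool_rot: [-2.464, -1.949, 0.0]
ft_force: [1.9, -0.9, 2.9]
grip_width: 0.004
```

Request:
drive_tool([
  [[0, 0, 0.003, 0, 255], [0, 0, 0.005, 0, 255], [0, 0, 0.005, 0, 255]],
])

```text
time: 38.15
position: [0.6462, -0.1324, 0.0561]
tool_rot: [-2.464, -1.949, -0.001]
ft_force: [-0.0, 0.3, 6.2]
grip_width: 0.005
```

Request:
drive_tool([
  [[0, 0, 0.003, 0, 255], [0, 0, 0.005, 0, 255], [0, 0, 0.005, 0, 255]],
])

```text
time: 38.52
position: [0.6462, -0.1324, 0.0559]
tool_rot: [-2.463, -1.949, -0.001]
ft_force: [-3.6, 0.5, 12.7]
grip_width: 0.005
```

Request:
drive_tool([
  [[0, 0, -0.01, 0, 255], [0, 0, -0.03, 0, 255], [0, 0, -0.08, 0, 255], [0, 0.05, -0.2, 0, 255], [0, 0.1, -0.3, 0, 255], [0, 0.2, -0.4, 0, 255], [0, 0.3, -0.5, 0, 255], [0, 0.3, -0.5, 0, 255]],
])

```text
time: 39.52
position: [0.736, -0.1542, 0.2069]
tool_rot: [2.46, 1.947, 0.003]
ft_force: [-0.1, -0.2, 0.2]
grip_width: 0.006
```

```bash
python3 - <<'E'
from h import *
s=ctrl.get_state();print(s['time'],s['position'],s['ft_force'])
save('scene','s16');save('wrist','w16');save('top','t16')
cv2.imwrite('pics/s16c.png',cv2.resize(cv2.imread('pics/s16.png')[70:290,155:345],None,fx=2.6,fy=2.6,interpolation=cv2.INTER_CUBIC))
E
```

```text
39.525 [ 0.73598052 -0.15416215  0.2068837 ] [-0.1067625  -0.19205477  0.23613166]
```

View pics/s16c.png

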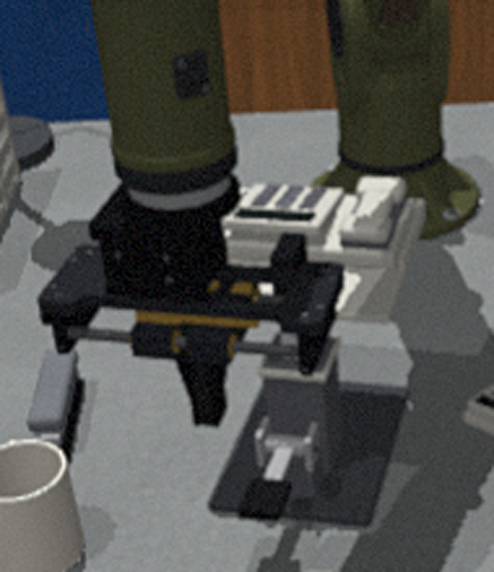

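View pics/w16.png

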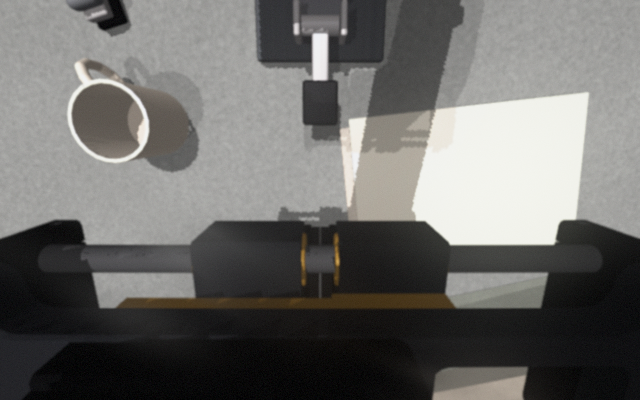

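View pics/t16.png

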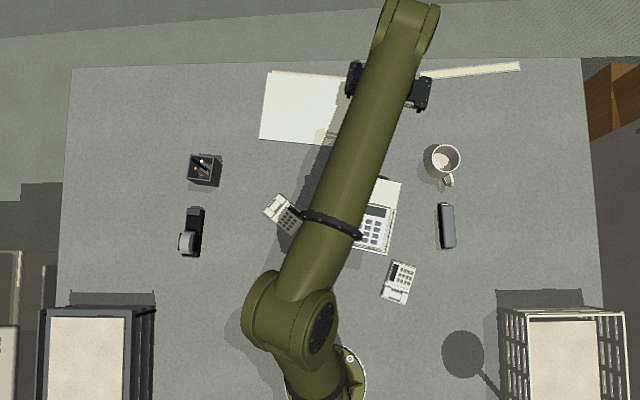

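Request:
drive_tool([
  [[0, 0, -0.15, 0, 255], [0, 0, -0.3, 0, 255], [0, 0, -0.4, 0, 255], [0, 0, -0.4, 0, 255]],
])

```text
time: 40.17
position: [0.7336, -0.1535, 0.3263]
tool_rot: [2.462, 1.948, 0.003]
ft_force: [0.0, -0.4, -0.2]
grip_width: 0.004
```

```bash
python3 - <<'E'
from h import *
np.set_printoptions(precision=4,suppress=True)
print('pad',tri((load('s16'),155+265/2.6-.3,70+498/2.6-.3),(load('w16'),320,103)))
s=ctrl.get_state();print(s['time'],s['position'],s['ft_force'])
save('scene','s17');save('wrist','w17');S=load('s17')
x0,y0,f=195,110,4
a=cv2.resize(cv2.imread('pics/s17.png')[y0:y0+150,x0:x0+150],None,fx=f,fy=f,interpolation=cv2.INTER_CUBIC)
a=np.clip(a*1.4,0,255).astype(np.uint8)
col=np.array([.5169,-.1004]);ex=np.array([.9732,-.2298]);ey=np.array([.2298,.9732])
for h,c in((0.037,(255,0,0)),(.0525,(0,255,0)),(.066,(0,0,255))):
  for j in(-.09,.09):
    u,v=proj(S,np.r_[col+ex*.035+ey*j,.142+h]);cv2.circle(a,(int((u-x0+.5)*f),int((v-y0+.5)*f)),3,c,-1)
cv2.imwrite('pics/s17c.png',a)
E
```

```text
pad (array([ 0.6464, -0.1337,  0.0718]), [np.float64(0.001210106096172302), np.float64(0.0012101060961723137)])
40.175 [ 0.7336 -0.1535  0.3263] [ 0.0123 -0.3624 -0.2309]
```

View pics/s17c.png

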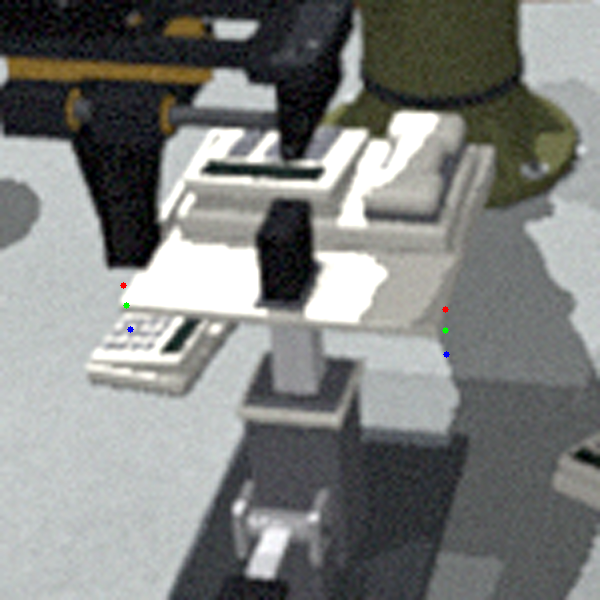

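View pics/w17.png

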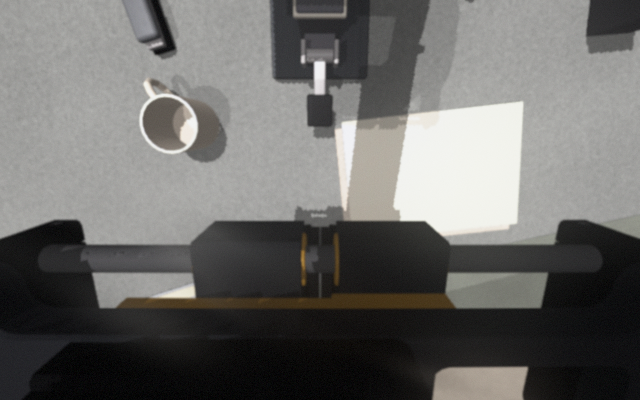

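```bash
python3 -c "
from bench import ctrl
print(ctrl.close_job())"
```

```text
the job is handed in; nothing more can be done
None
```

The stand is resting on its third click and the clamp lever is fully shut. The job was handed in at about 40 s of the 70 s allowed.

**Raising the stand**
- I gripped the block with 50 N and lifted in steps of about 1–2 mm. The lift force built to about 18–19 N before each of the three clicks.
- At the third click I stopped inside the catch's nudge zone. On lowering, the column came back about 7 mm, still in my grip, without being caught.
- I then raised it again about 5 mm past that point, well short of a fourth click, and let it down gently.
- The catch held firmly: the column did not move with 9 N of push. I released the grip with almost no load on it.

**Pressing the lever**
- I followed the pad's arc with about 3 N until the stop was felt at 12.7 N, then backed away.

**Last checks**
- **Platform height:** about 52 mm above lowest in the scene camera and about 55 mm by arm travel. The 2–3 mm gap is probably a little slip in the grip. Both fit the third click.
- **Lever:** it looks level, with the pad measured 72 mm above the table against 76 mm expected. That is within my measuring error.
- **Phone and desk:** the phone lies in its place, nothing else looks moved, and the arm touches nothing.

**Disagreement found:** the fingertips stood roughly 13–20 mm behind the reported tool point, not 14 mm ahead as stated. I set the grasp and press depths by force and pictures instead.

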